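# Square up the salt cellar on the kitchen shelf and open it

### The arm

A 7-joint arm with a two-finger parallel gripper is mounted at the origin on the work surface. World frame = base frame: x ahead of the robot, y to its left, z up, the work surface at z = 0. Lengths are in m, angles in rad, forces in N, time in s.
With the tool pointing down it reaches from about 0.425 to 0.925 m from the base axis. Payload 6.8 kg.
Tool frame: the origin (TCP) lies at the very end of the fingers, on their centre line; the grasp point (between the pads) lies 19 mm behind it; z points along the fingers, x is the direction in which the jaws open and shut, and the axes are right-handed (so a half turn about z gives the same grasp; the last joint's range is limited). The gripper opens to 85 mm and grips with 20 to 120 N. Pads are 22 mm wide; open, the fingers measure 114 mm over their backs; the gripper's body (76 mm by 85 mm) begins 54 mm behind the grasp point. The pads swing forward as they close: fully open they stand 13 mm farther back than shut.
Start: joints at [-1.34, 0.477, 0.022, 1.555, -0.011, 1.109, -0.083], TCP at [0.224, 0.637, 0.231] pointing down, gripper open.
Joint ranges: [-2.96, 2.96], [-0.34, 2.1], [-1.41, 1.46], [0.24, 2.44], [-1.37, 4.51], [0.17, 1.92], [-2.96, 2.96]. Speed limits (rad/s): [2.39, 2.39, 3.14, 3.14, 3.14, 3.14, 3.14].

### API

Orientations are given as a unit quaternion [w, x, y, z].
In Python, from station import get_obs, read_camera, calibration, hand_in, recognise, outline_of, place_of gives the robot as it stands.
- The arm moves only by the tool move_arm, never from a script. Its argument "steps" is a list of rows, each an object with "fingers": the finger opening in mm, from 0 to 85.4; "translation": the shift along the world's x, y, z in mm, a list of three; "turn": the turn about the world's z in rad. In form: [{"fingers": fingers, "translation": [dx, dy, dz], "turn": turn}, ...]. A call has 1 to 10 rows; each row shifts and turns the commanded pose from where the row before left it; what a row does not reach is not made up. A row lasts 1/8 s, in which the tool goes at most 62.5 mm and 10.7 degrees, less where a joint would pass 70% of its speed; a pose out of reach is approached as far as the arm can. A call with a gripper value outside its range is refused whole. The fingers move at their own pace and stop on an object; "newtons" is the grip in N (left out, the last holds). Time passes only in rows, so rows that do not move let the fingers close. It gives the time, the measured TCP pose, the force and the opening at its end, in the units of the state.
- get_obs(): the state, without advancing time (a new reading comes with each control period).
- read_camera(name): name is "scene" or "top"; returns the picture (400x640x3 uint8, blue, green, red); there is no depth.
- calibration(name): a dict with "camera_matrix" (3x3 intrinsics, pixels), "rvec" (rotation vector, rad) and "tvec" (3), from world to camera coordinates, as OpenCV has them. Camera axes: x right, y down, z forward; pixel columns grow to the right and rows downward; lengths in m; the calibration is good to about 2 mm. A picture is of the moment at which its call begins. calibration takes no time and is no camera call.
- hand_in(): hands the job in, once; it reports no verdict.
Trained networks look in the newest picture that a camera, given by its name, has taken for a name from the list of things; names that differ only in an ending like _2 or _b are one class to them, and where a whole thing is asked for, a point or a joint stands for the part that bears it (a point fixed in the world has none). Each returns a list of dicts, best first, with "conf" (0 to 1); they miss things now and then, are a little off and sometimes report something else, mostly with a low value. They report only what shows in the picture. A call takes as long as a camera call. They do not tell look-alikes from the thing itself.
- recognise(camera, name): "xy" ([column, row] in pixels, amid what is visible of it).
- outline_of(camera, name): "mask" (400x640 bool, what is visible of it) and "xy" ([column, row] in pixels, amid what is visible of it).
- place_of(camera, name): "xy" ([column, row] in pixels: a listed point, or the origin of a listed thing).
The state is a dict: "t": time; "q": joint angles; "joint_vel": joint speeds; "joint_torque": joint torques, N m; "eef_pos": TCP position; "tool_rot": TCP orientation; "contact_force": force on the tool from outside, world axes, zero at the start; "torque": the same for the moment, N m; "gripper_width": opening from 0.0 (shut) to 1.0 (fully open).
Only numpy, scipy, OpenCV 4.12 (cv2) and the standard library are available. Lean on these libraries where they do the work, as an engineer would, in place of code of your own. Each camera call takes 0.05 s, during which the arm holds its last target.

### The job

The square salt cellar on the white shelf has been put back sideways. Without picking it up and with its lid still shut, push it round a quarter turn against the dark post at the corner of the side rail, so that the knob side of its lid faces the front edge of the shelf, towards the robot, and its left side lies flush along both the post and the steel rail. Then raise the lid by its knob until it stands upright, let go, and leave everything else on the shelf where it is.

Things in the scene. Friction and masses are not known exactly. Their poses are not given: they have to be found in the camera images.
- shelf: Fixed white powder-coated steel shelf on the counter, 340 mm (its x, front to back) by 620 mm (its y), flat top 30 mm above the counter. Origin: centre of its underside at counter height, so its top is at its z = 30 mm. Its -x edge is the front (robot side), +y is its left. It may be turned a few degrees.
- post: Round upright dark rubber-sleeved post with a steel cap, 18 mm in diameter, 76 mm tall, fixed to the shelf top at shelf x = 20 mm, y = 200 mm. Origin: on its axis at the shelf top. It stands at the front end (the corner) of the side rail. Axes as the shelf's.
- rail: Fixed upright flat steel strip at the shelf's left, running 128 mm from the post straight back along the shelf's +x, 35 mm high, 6 mm thick. Origin: its front end, mid-thickness, at the shelf top. Its right-hand (-y) face lies at shelf y = 191 mm, in line with the side of the post. Axes as the shelf's.
- cellar: Loose empty square glass salt cellar, 92 x 92 x 50 mm, 61 with lid, 92 to the knob's top; about 0.65 kg. Origin: centre of its underside. Its -x face is the front (knob side), +x the hinge side. It starts up to 4 cm in front of the post, its front facing the shelf's left (+y) within 7 degrees, the post facing the left part of its far side. Right way round, its x is the shelf's x and its +y face lies on the rail.
- cellar_front (a point): Middle of the front glass face of the cellar, 46 mm in front of the cellar's centre and 25 mm above its underside. Axes as the cellar's.
- lid_knob (a point): Centre of the lid's dark wooden knob: a round bar, 18 mm thick, 30 mm long, along the cellar's y (parallel to the hinge), on a thin stem, its centre 22 mm above the lid's top face. With the lid shut it is at cellar x = -29 mm, 83 mm above the underside. Can be held by its two ends or across, from above. Axes as the lid's: z square to the lid's top, x towards the hinge.
- lid_hinge (a point): Middle of the lid's hinge line, at the top of the cellar's back wall: cellar x = 46 mm, 50 mm above its underside. The hinge line runs along the cellar's y; the knob moves about it on a circle of 82 mm radius.
- lid (a joint): Opening angle of the wooden lid (88 x 88 x 10 mm), rad: 0 shut, 1.57 upright, stop at 1.9. The hinge is stiff, so the lid stays where it is left; raising it takes about 1 N at the knob.
- jigger: Loose stainless double-cone jigger, 75 mm tall, 44 mm in diameter, standing on the right-hand part of the shelf. Origin: centre of its underside. Leave it alone.
- switch_plate: Loose blue plastic switch plate, 80 x 80 x 8 mm with a white toggle up to 30 mm high, lying on the right-hand part of the shelf. Origin: centre of its underside. Leave it alone.
- hook0: Round black magnetic hook, 36 mm in diameter, 35 mm high with its hook, on the right-hand part of the shelf. Origin: centre of its underside. Leave it alone.
- hook1: The second, identical black magnetic hook. Leave it alone.
Not all that is in view belongs to the job. What is meant by the cellar is not green or yellow, and is the smaller of those in its own colour.

How it is judged:
On the way, in this order (a step that is already met when the one before it is completed fails the run):
1. part way round (30 to 60 degrees from square) the cellar bears on the corner post, its lid shut (contact force between cellar and post above 0.2 N and angle between the x axis of cellar and the x axis of shelf, either way round between 0.5 and 1.05 rad and value of joint lid below 0.15 rad), for 0.05 s.
2. the cellar stands square along the rail, its front to the shelf's front, its lid still shut (angle between the x axis of cellar and the x axis of shelf, either way round below 0.12 rad and x of cellar_front in the frame of rail below 0.022 m and x of cellar in the frame of rail above -0.02 m and y of cellar in the frame of rail above -0.058 m and value of joint lid below 0.15 rad), for 0.2 s.
At the end, for the whole second after the job is handed in: Cellar upright on the shelf, front to the shelf's front, square within 7 degrees, left face within 9 mm of the rail, its middle no more than 20 mm before the rail's front end, its front face no more than 22 mm behind it; lid open more than 1.15 rad; all at rest (angle between the x axis of cellar and the x axis of shelf, either way round below 0.12 rad and x of cellar_front in the frame of rail below 0.022 m and x of cellar in the frame of rail above -0.02 m and y of cellar in the frame of rail above -0.058 m and z of cellar in the frame of shelf below 0.034 m and angle between cellar's own z axis and vertical below 0.05 rad and value of joint lid above 1.15 rad and linear speed of cellar below 0.01 m/s); the robot touches nothing.
It fails at once if the cellar is lifted off the shelf or tipped (z of cellar in the frame of shelf above 0.045 m or angle between cellar's own z axis and vertical above 0.25 rad).
It fails at once if a bystander is shifted by more than 15 mm (distance of any of jigger, switch_plate, hook0, hook1 from where it was at the start of the episode above 0.015 m).
It also fails if it takes over 64 s, if anything falls off the work surface, if the arm or the gripper's body presses on something with over 40 N, if the wrist force passes 120 N, or if a joint passes its speed limit or range.

## Working session

There is one attempt and no reset: what is moved stays moved. The work goes in short steps, Python scripts to look and compute and a tool call to move; the robot and the scene stay as the last step left them, time stands still between calls to the robot, and variables do not carry over. Pictures are saved under pics/ and viewed, and the job is handed in when it is done.

Besides the shell and the picture viewer there is one more tool, called after ">>>" as name(argument=value, ...), one argument or row to a line, values as JSON. move_arm: Moves the arm, as the interface text tells. Its arguments: {"type":"object","properties":{"steps":{"type":"array"},"newtons":{"type":"number"}},"required":["steps"]}

```bash
mkdir -p pics; ls; python3 - <<'E'
from station import *
import cv2
o=get_obs();print(o)
for c in("scene","top"):
    cv2.imwrite(f"pics/{c}0.png",read_camera(c));print(c,calibration(c))
E
```

```text
pics
{'t': 0.0, 'q': array([-1.34009104,  0.47781175,  0.02239173,  1.55648985, -0.01147536,
        1.10928771, -0.08312358]), 'joint_vel': array([ 0.00078766, -0.00110115, -0.00034245,  0.00057437, -0.00029624,
        0.00065946,  0.00013587]), 'joint_torque': array([ 6.17401820e-04, -5.96441281e+01,  1.60842106e+00, -2.81201810e+01,
        1.25414820e-02,  9.03696287e-03,  2.51548721e-05]), 'eef_pos': array([0.22419435, 0.63603572, 0.23030271]), 'tool_rot': array([ 6.12726134e-04,  8.16209169e-01,  5.77755762e-01, -7.04966908e-04]), 'contact_force': array([ 0.71977792,  0.04918947, -0.05242941]), 'torque': array([ 0.0131072 , -0.00955125, -0.02015331]), 'gripper_width': 0.9988324485662478}
scene {'camera_matrix': array([[387.17749931,   0.        , 314.27840972],
       [  0.        , 387.17749931, 200.19565206],
       [  0.        ,   0.        ,   1.        ]]), 'rvec': array([ 2.10918716,  1.01281904, -0.42867463]), 'tvec': array([-0.28442718, -0.20708224,  1.35376894])}
top {'camera_matrix': array([[385.86345043,   0.        , 317.67895958],
       [  0.        , 385.86345043, 198.70576453],
       [  0.        ,   0.        ,   1.        ]]), 'rvec': array([ 2.14201215, -2.19631591,  0.07144591]), 'tvec': array([-0.01943143,  0.52345957,  1.15234501])}
```

View pics/scene0.png

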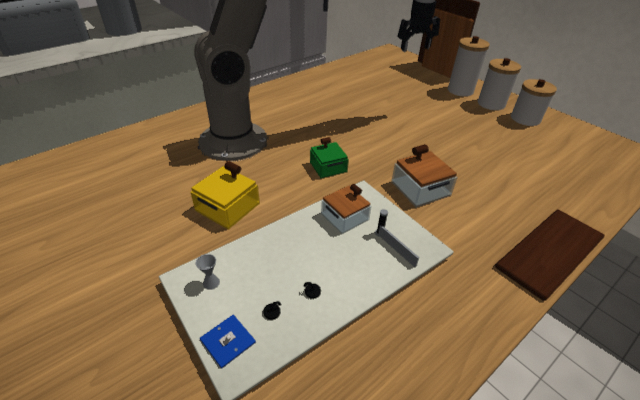

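View pics/top0.png

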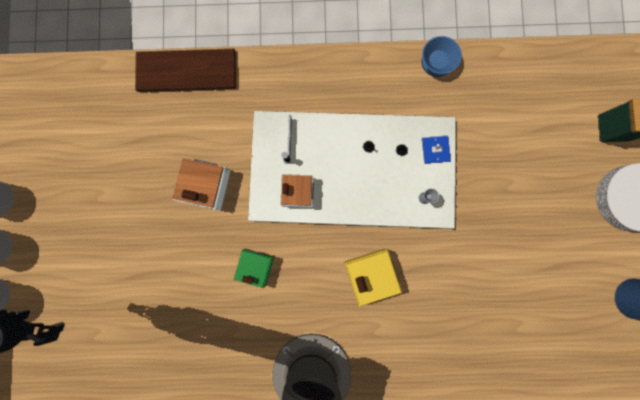

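```bash
python3 - <<'E'
from station import *
for c in("scene","top"):
    for n in("cellar","lid_knob","lid_hinge","cellar_front","post","rail","shelf","jigger","switch_plate","hook0"):
        print(c,n,[(round(d['conf'],2),[round(float(v),1) for v in d['xy']]) for d in place_of(c,n)])
E
```

```text
scene cellar [(0.87, [329.0, 167.6]), (0.77, [422.5, 185.3]), (0.76, [227.4, 209.2]), (0.67, [224.6, 339.0]), (0.65, [344.5, 217.4])]
scene lid_knob [(0.97, [357.5, 189.0]), (0.92, [325.9, 141.7]), (0.87, [230.7, 167.6]), (0.62, [211.5, 281.2]), (0.56, [421.0, 148.9]), (0.54, [226.0, 340.5])]
scene lid_hinge [(0.85, [209.3, 200.4]), (0.76, [336.1, 160.0]), (0.59, [330.8, 208.3]), (0.57, [437.5, 183.4])]
scene cellar_front [(0.96, [244.0, 183.0]), (0.78, [354.9, 203.1]), (0.68, [406.5, 164.2]), (0.59, [320.6, 151.2])]
scene post [(0.59, [378.8, 232.3])]
scene rail [(0.62, [381.0, 236.3])]
scene shelf [(0.57, [306.3, 271.2])]
scene jigger [(0.91, [211.8, 282.9])]
scene switch_plate [(0.83, [224.4, 337.5])]
scene hook0 [(0.69, [314.8, 289.9]), (0.64, [272.2, 314.5]), (0.43, [331.1, 207.8])]
top cellar [(0.89, [203.2, 182.7]), (0.75, [299.4, 192.6]), (0.56, [251.4, 263.9])]
top lid_knob [(0.96, [287.0, 190.2]), (0.93, [245.0, 275.0]), (0.84, [189.3, 195.1]), (0.68, [361.0, 284.0])]
top lid_hinge [(0.98, [206.4, 161.0]), (0.85, [312.3, 189.2]), (0.71, [395.1, 270.2]), (0.69, [257.7, 252.0])]
top cellar_front [(0.94, [252.2, 283.6]), (0.68, [353.1, 280.3]), (0.55, [282.5, 190.2])]
top post [(0.4, [286.7, 157.6])]
top rail [(0.58, [288.0, 158.0])]
top shelf [(0.65, [350.4, 168.6]), (0.51, [315.0, 190.5])]
top jigger [(0.65, [289.4, 159.8]), (0.49, [424.1, 196.9])]
top switch_plate [(0.7, [436.4, 149.7])]
top hook0 [(0.69, [399.2, 151.7]), (0.42, [365.5, 144.8])]
```

Glass and wood candidates, in the top view: one at (299,192), small and on the shelf, and one at (203,183), larger and off the shelf. Green (251,264) and yellow (373,277) are excluded. I take the one at (299,192), and confirm it in an enlarged crop.

```bash
cat > h.py <<'E'
import numpy as np, cv2
from station import *
def proj(c,P):
    k=calibration(c);return cv2.projectPoints(np.float64(P).reshape(-1,1,3),k['rvec'],k['tvec'],k['camera_matrix'],None)[0].reshape(-1,2)
def back(c,uv,z):
    k=calibration(c);R=cv2.Rodrigues(k['rvec'])[0];C=-R.T@k['tvec']
    uv=np.float64(uv).reshape(-1,2);d=np.c_[uv,np.ones(len(uv))]@np.linalg.inv(k['camera_matrix']).T@R
    return C+d*((z-C[2])/d[:,2])[:,None]
def tri(u1,u2):
    A=[];b=[]
    for c,u in(("scene",u1),("top",u2)):
        C=back(c,u,0)[0];D=back(c,u,.5)[0]-C;D/=np.linalg.norm(D);M=np.eye(3)-np.outer(D,D);A.append(M);b.append(M@C)
    return np.linalg.solve(sum(A),sum(b))
E
python3 - <<'E'
from h import *
im=read_camera("top")
cv2.imwrite("pics/crop1.png",cv2.resize(im[100:240,230:390],None,fx=5,fy=4.28/4.28*4.2,interpolation=cv2.INTER_CUBIC)[:590])
im2=read_camera("scene")
cv2.imwrite("pics/crop2.png",cv2.resize(im2[170:290,300:460],None,fx=5,fy=5,interpolation=cv2.INTER_CUBIC))
for n in("shelf","rail","post"):
    for d in outline_of("top",n)[:2]:
        m=d['mask'];ys,xs=np.nonzero(m)
        z={'shelf':.03,'rail':.065,'post':.106}[n]
        cs=max(cv2.findContours(m.astype(np.uint8),0,1)[0],key=cv2.contourArea)
        W=back("top",cs.reshape(-1,2),z)[:,:2]
        r=cv2.minAreaRect((W*1000).astype(np.float32));print(n,d['conf'],m.sum(),r,cv2.boxPoints(r).round().tolist(),(xs.min(),xs.max(),ys.min(),ys.max()))
print('knob',tri([357.5,189],[287,190.2]),'hinge',tri([330.8,208.3],[312.3,189.2]),'front',tri([354.9,203.1],[282.5,190.2]),'cel',tri([344.5,217.4],[299.4,192.6]))
print('post',back("top",[286.7,157.6],.03),back("scene",[378.8,232.3],.03),back("scene",[381,236.3],.03))
print('shelf',back("top",[350.4,168.6],0),back("scene",[306.3,271.2],0))
print('knob',back("top",[287,190.2],.113))
E
```

```text
post 0.38 76 ((635.1648559570312, 55.7424201965332), (33.60234069824219, 21.1275577545166), 35.329917907714844) [[615.0, 55.0], [628.0, 37.0], [655.0, 57.0], [643.0, 74.0]] (np.int64(282), np.int64(290), np.int64(152), np.int64(163))
knob [0.54501704 0.05582947 0.11408355] hinge [ 0.54319622 -0.02096292  0.08989192] front [0.54481169 0.06698647 0.05977423] cel [0.54367907 0.02412696 0.03059805]
post [[0.6505195  0.05888164 0.03      ]] [[0.63985036 0.05928966 0.03      ]] [[0.65310523 0.05350465 0.03      ]]
shelf [[ 0.61612031 -0.13634044  0.        ]] [[ 0.60369739 -0.15001577  0.        ]]
knob [[0.54133504 0.05165521 0.113     ]]
```

View pics/crop1.png

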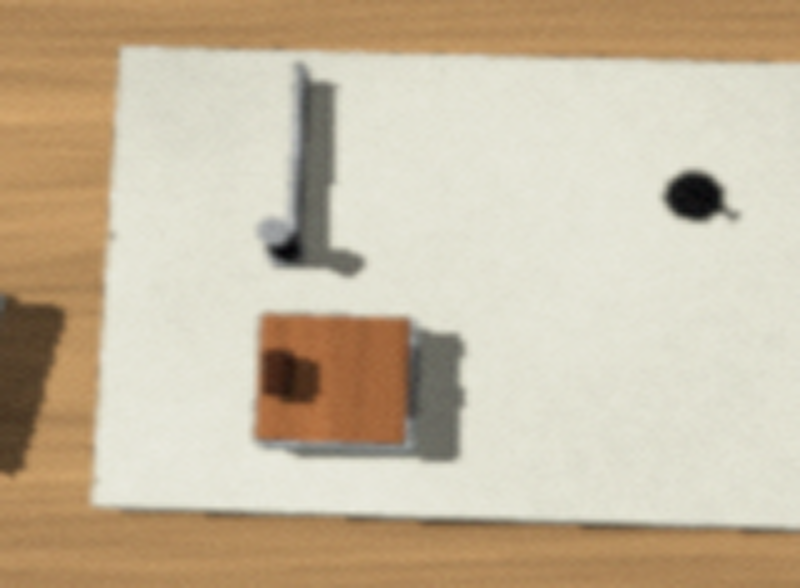

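View pics/crop2.png

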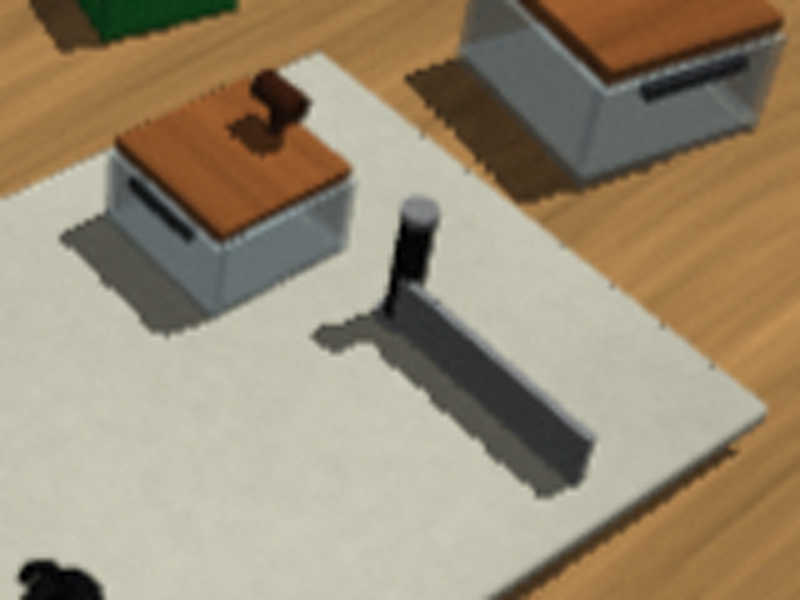

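```bash
python3 - <<'E'
from h import *
im=read_camera("top")
h=cv2.cvtColor(im,cv2.COLOR_BGR2HSV)
m=((h[...,1]<45)&(h[...,2]>150)).astype(np.uint8)*255
m[:100]=0;m[235:]=0;m[:,:240]=0;m[:,465:]=0
m=cv2.morphologyEx(m,cv2.MORPH_OPEN,np.ones((5,5)))
cs=max(cv2.findContours(m,0,1)[0],key=cv2.contourArea)
W=back("top",cs.reshape(-1,2),.03)[:,:2]*1000
r=cv2.minAreaRect(W.astype(np.float32));print(r,cv2.boxPoints(r).round(1).tolist());print(cv2.boundingRect(cs))
E
```

```text
((612.0477294921875, -139.36865234375), (617.2149047851562, 338.39324951171875), 86.46820068359375) [[424.20001220703125, -437.0], [761.9000244140625, -457.79998779296875], [799.9000244140625, 158.1999969482422], [462.20001220703125, 179.10000610351562]]
(249, 111, 206, 117)
```

Crop: it is the small glass cellar with the wooden lid, its knob at the left end. The rail and post stand left-behind it. The shelf rectangle I measured is 617 x 338 mm at yaw -3.5°, close to the given 620 x 340. Next I refine the cellar pose from its lid corners and check how close the bystanders are.

```bash
python3 - <<'E'
from h import *
from scipy.optimize import least_squares
import math
t=np.array([[262,314],[411,318],[405,444],[255,440]])/[5,4.2]+[230,100]
s=np.array([[118,140],[222,240],[352,172]])/5+[300,170]
W=back("top",t,.091)[:,:2]*1000;print(W.round(),[np.linalg.norm(W[i]-W[i-1]).round() for i in range(4)])
print(back("scene",s,.091).round(3))
sx=np.array([[-.046,.046],[-.046,-.046]])
def corners(p,off=0):
    c,s_=math.cos(p[2]),math.sin(p[2]);R=np.array([[c,-s_],[s_,c]])
    loc=np.array([[-44,44],[44,44],[44,-44],[-44,-44]])/1000. # local lid corners fl,bl,br,fr
    return np.c_[loc@R.T+p[:2],np.full(4,.091)]
def res(p,sc=True):
    C=corners(p)
    # top: TL=(front,far)=fl local +y=far ; TR=bl ; BR=br ; BL=fr
    r=[(proj("top",C)-t).ravel()]
    if sc:r.append((proj("scene",C[[2,1,0]])-s).ravel())
    return np.concatenate(r)
for sc in(0,1):
    q=least_squares(lambda p:res(p,sc),[.543,.024,-1.6]);print(q.x*[1000,1000,57.3],np.abs(q.fun).max())
p=q.x;yaw=math.radians(-3.53);d=p[:2]-[.612,-.139]
print('shelf frame',(d@[math.cos(yaw),math.sin(yaw)])*1e3,(d@[-math.sin(yaw),math.cos(yaw)])*1e3)
print('green',back("top",[[235,251],[272,255],[268,287],[235,285]],.05).round(3).tolist(),'yellow',back("top",[[345,260],[385,249],[402,295],[360,306]],.07).round(3).tolist())
print('hook',back("top",[368,147],.03),get_obs()['t'])
E
```

```text
[[589.  66.]
 [584. -20.]
 [497. -14.]
 [502.  72.]] [np.float64(87.0), np.float64(86.0), np.float64(87.0), np.float64(86.0)]
[[ 0.502 -0.013  0.091]
 [ 0.589 -0.021  0.091]
 [ 0.594  0.065  0.091]]
[543.05359147  26.07633956 -93.47605997] 0.3650617240246561
[544.99967873  26.53155146 -93.32800998] 1.3189222622879129
shelf frame -77.06516987192238 161.09220084680751
green [[0.372, 0.214, 0.05], [0.358, 0.105, 0.05], [0.265, 0.118, 0.05], [0.273, 0.215, 0.05]] yellow [[0.34, -0.108, 0.07], [0.369, -0.223, 0.07], [0.238, -0.267, 0.07], [0.209, -0.146, 0.07]]
hook [[ 0.67629094 -0.18988316  0.03      ]] 1.4
```

>>> move_arm(
  steps=[
    {"fingers":0,"translation":[24,-50,0],"turn":0.028},
    {"fingers":0,"translation":[24,-50,0],"turn":0.028},
    {"fingers":0,"translation":[24,-50,0],"turn":0.028},
    {"fingers":0,"translation":[24,-50,0],"turn":0.028},
    {"fingers":0,"translation":[24,-50,0],"turn":0.028},
    {"fingers":0,"translation":[24,-50,0],"turn":0.028},
    {"fingers":0,"translation":[24,-50,0],"turn":0.028},
    {"fingers":0,"translation":[24,-50,0],"turn":0.028},
    {"fingers":0,"translation":[24,-50,0],"turn":0.028},
    {"fingers":0,"translation":[24,-50,0],"turn":0.028},
  ],
)

```text
t: 2.65
eef_pos: [0.465, 0.135, 0.2317]
tool_rot: [0.0, 0.727, 0.686, 0.001]
contact_force: [1.6, 0.9, -0.0]
gripper_width: -0.001
```

>>> move_arm(
  steps=[
    {"fingers":0,"translation":[0,-52,0],"turn":0},
    {"fingers":0,"translation":[0,-52,0],"turn":0},
    {"fingers":0,"translation":[0,0,-58],"turn":0},
    {"fingers":0,"translation":[0,0,-58],"turn":0},
    {"fingers":0,"translation":[0,0,-58],"turn":0},
    {"fingers":0,"translation":[0,0,0],"turn":0},
  ],
)

```text
t: 3.4
eef_pos: [0.461, 0.0319, 0.0542]
tool_rot: [-0.002, 0.728, 0.686, -0.004]
contact_force: [-0.2, -0.2, 1.4]
gripper_width: 0.002
```

```bash
python3 - <<'E'
from h import *
o=get_obs();print(o['eef_pos'],o['contact_force'],o['t'])
im=read_camera("scene")
cv2.imwrite("pics/a1.png",cv2.resize(im[130:270,280:440],None,fx=5,fy=4.2,interpolation=cv2.INTER_CUBIC))
E
```

```text
[0.46100867 0.03190427 0.05424932] [-0.16800808 -0.23312199  1.41734457] 3.4
```

View pics/a1.png

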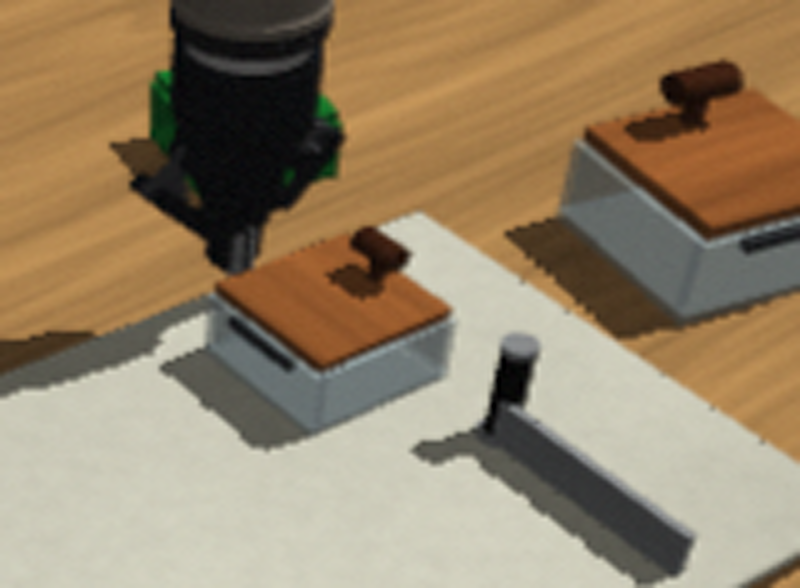

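>>> move_arm(
  steps=[
    {"fingers":0,"translation":[10,-0.6,2],"turn":0},
    {"fingers":0,"translation":[10,-0.6,0],"turn":0},
    {"fingers":0,"translation":[8,-0.5,0],"turn":0},
    {"fingers":0,"translation":[8,-0.5,0],"turn":0},
    {"fingers":0,"translation":[8,-0.5,0],"turn":0},
    {"fingers":0,"translation":[8,-0.5,0],"turn":0},
    {"fingers":0,"translation":[8,-0.5,0],"turn":0},
    {"fingers":0,"translation":[6,-0.4,0],"turn":0},
    {"fingers":0,"translation":[0,0,0],"turn":0},
  ],
)

```text
t: 4.58
eef_pos: [0.5293, 0.0286, 0.0599]
tool_rot: [-0.001, 0.728, 0.686, -0.001]
contact_force: [-7.8, 0.3, 3.9]
gripper_width: 0.0
```

```bash
cat > look.py <<'E'
import sys
from h import *
n=sys.argv[1]
a=read_camera("scene");b=read_camera("top")
A=cv2.resize(a[130:270,290:450],None,fx=2.5*1.0,fy=2.5,interpolation=cv2.INTER_CUBIC)
A=cv2.resize(a[140:290,310:435],(400,480),interpolation=cv2.INTER_CUBIC)
B=cv2.resize(b[105:225,250:350],(400,480),interpolation=cv2.INTER_CUBIC)
cv2.imwrite(f"pics/{n}.png",np.hstack([A,B]))
o=get_obs();print(o['eef_pos'],o['contact_force'],o['t'])
# scene px = 310+x/3.2,140+y/3.2 ; top px=250+(x-400)/4,105+y/4
E
python3 look.py b1
```

```text
[0.52926901 0.02863144 0.05993384] [-7.09521802 -0.16238664  4.65562208] 4.675
```

View pics/b1.png

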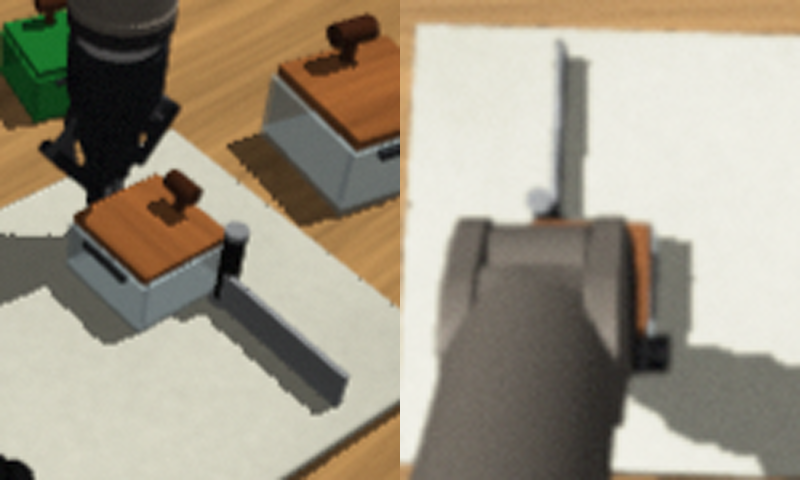

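```bash
python3 - <<'E'
import numpy as np
post=np.array([644.3,59.]);prev=None
for th in range(0,91,10):
    t=np.radians(th);y=np.radians(-93.5)+t
    bx=np.array([np.cos(y),np.sin(y)]);by=np.array([-bx[1],bx[0]])
    c=-39+9*t
    cen=post-c*bx-55*by
    tcp=cen+27*bx-(46+10)*by
    print(th,cen.round(1),tcp.round(1),None if prev is None else (tcp-prev).round(1));prev=tcp
E
```

```text
0 [587.   23.4] [ 5.295e+02 -1.000e-01] None
10 [593.9  15.6] [541.3 -17.6] [ 11.8 -17.5]
20 [601.7   9. ] [555.7 -32.8] [ 14.4 -15.2]
30 [610.4   3.8] [572.3 -45.4] [ 16.6 -12.6]
40 [619.5  -0. ] [590.6 -55. ] [18.3 -9.7]
50 [629.   -2.3] [610.1 -61.5] [19.5 -6.5]
60 [638.6  -3.2] [630.2 -64.8] [20.1 -3.2]
70 [648.1  -2.6] [650.5 -64.7] [20.3  0.1]
80 [657.2  -0.7] [670.3 -61.4] [19.9  3.3]
90 [665.8   2.6] [689.3 -55. ] [18.9  6.4]
```

>>> move_arm(
  steps=[
    {"fingers":0,"translation":[-8,0.5,-2],"turn":0},
    {"fingers":0,"translation":[-2,-14,0],"turn":0},
    {"fingers":0,"translation":[0,-14,0],"turn":0},
    {"fingers":0,"translation":[10,-1,0],"turn":0},
    {"fingers":0,"translation":[5.5,-9,0],"turn":0.087},
    {"fingers":0,"translation":[6.3,-8.5,0],"turn":0.087},
    {"fingers":0,"translation":[7,-7.8,0],"turn":0.087},
    {"fingers":0,"translation":[7.4,-7.4,0],"turn":0.087},
    {"fingers":0,"translation":[0,0,0],"turn":0},
  ],
)

```text
t: 5.8
eef_pos: [0.5575, -0.0336, 0.0573]
tool_rot: [0.0, 0.599, 0.801, 0.0]
contact_force: [0.2, 0.4, -0.9]
gripper_width: 0.001
```

```bash
python3 look.py b2
```

```text
[ 0.55708001 -0.03268799  0.05732643] [-0.20692891  0.65766616  0.25624868] 5.9
```

View pics/b2.png

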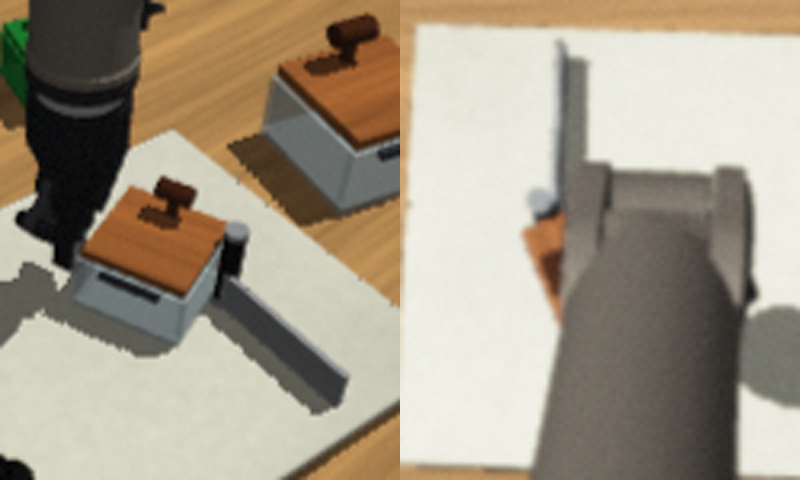

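>>> move_arm(
  steps=[
    {"fingers":0,"translation":[8,-6.6,0],"turn":0.087},
    {"fingers":0,"translation":[8.6,-5.9,0],"turn":0.087},
    {"fingers":0,"translation":[9,-5.2,0],"turn":0.087},
    {"fingers":0,"translation":[9.3,-4.4,0],"turn":0.087},
    {"fingers":0,"translation":[0,0,0],"turn":0},
  ],
)

```text
t: 6.52
eef_pos: [0.5918, -0.0549, 0.0573]
tool_rot: [0.0, 0.451, 0.893, 0.0]
contact_force: [-0.1, -0.1, 0.3]
gripper_width: 0.004
```

```bash
python3 look.py b3
```

```text
[ 0.59141886 -0.05434489  0.0573212 ] [ 0.50764728  0.31885561 -0.78152387] 6.625
```

View pics/b3.png

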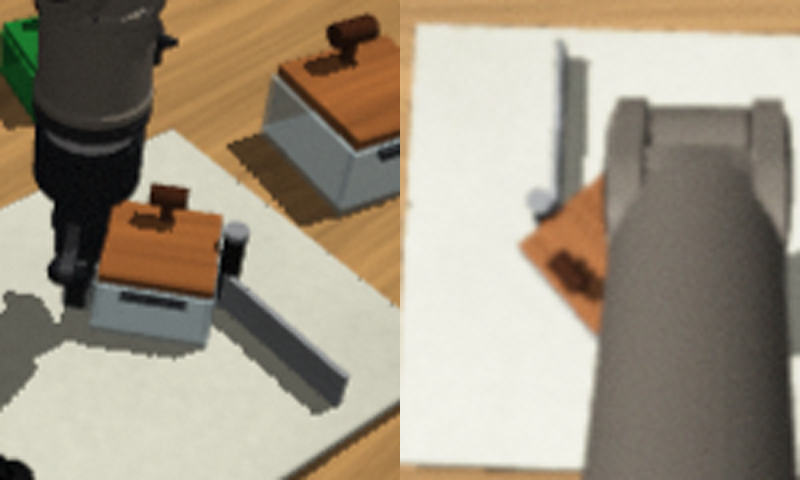

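>>> move_arm(
  steps=[
    {"fingers":0,"translation":[6,0,0],"turn":0.03},
    {"fingers":0,"translation":[6,0,0],"turn":0.04},
    {"fingers":0,"translation":[6,-1,0],"turn":0.05},
    {"fingers":0,"translation":[6,-1,0],"turn":0.06},
    {"fingers":0,"translation":[0,0,0],"turn":0},
  ],
)

```text
t: 7.25
eef_pos: [0.6151, -0.059, 0.0572]
tool_rot: [0.0, 0.368, 0.93, -0.001]
contact_force: [-1.7, -5.1, 0.9]
gripper_width: 0.002
```

```bash
python3 look.py b4
```

```text
[ 0.61504313 -0.05901442  0.05726179] [-1.23455038 -4.95139218 -0.402593  ] 7.35
```

View pics/b4.png

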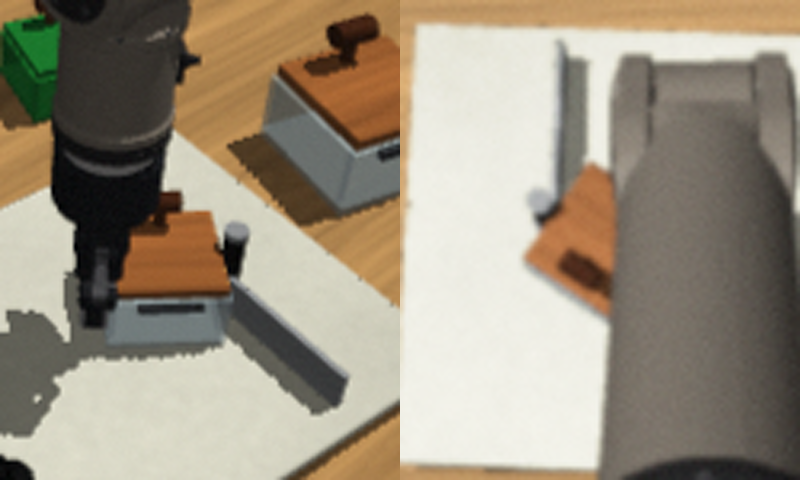

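```bash
cat > fit.py <<'E'
from h import *
import math
from scipy.optimize import least_squares
L={'fl':(-44,44),'bl':(44,44),'br':(44,-44),'fr':(-44,-44)}
def fit(top,scene,y0,z=.091):
    def res(p):
        c,s=math.cos(p[2]),math.sin(p[2]);R=np.array([[c,-s],[s,c]]);r=[]
        for cam,D,f in(("top",top,lambda a:np.array([250+(a[0]-400)/4,105+a[1]/4])),("scene",scene,lambda a:np.array([310+a[0]/3.2,140+a[1]/3.2]))):
            for k,a in D.items():
                P=np.r_[R@np.array(L[k])/1000+p[:2],z];r+=list(proj(cam,P)[0]-f(a))
        return r
    q=least_squares(res,[.62,.01,math.radians(y0)]);p=q.x
    yaw=math.radians(-3.53);ex=np.array([math.cos(yaw),math.sin(yaw)]);ey=np.array([-ex[1],ex[0]])
    d=p[:2]-[.612,-.1394];S=np.array([d@ex,d@ey])*1e3
    rel=math.degrees(p[2]-yaw);c,s=math.cos(math.radians(rel)),math.sin(math.radians(rel))
    v=np.array([20,200])-S;pb=np.array([c*v[0]+s*v[1],-s*v[0]+c*v[1]])
    print('world',p*[1e3,1e3,57.3],'shelf',S.round(1),'rel deg',round(rel,1),'post in body',pb.round(1),'railrel x',(S[0]-20).round(1),'y',(S[1]-194).round(1),'maxres',np.abs(q.fun).max().round(2))
E
python3 - <<'E'
from fit import *
print("prev");fit({'fl':(520,243),'bl':(605,175)},{'fl':(219,213),'bl':(219,293),'br':(99,282)},-48)
fit({'fl':(525,258),'bl':(595,165)},{'fl':(213,212),'bl':(230,293),'br':(115,293)},-35)
E
```

```text
prev
world [609.66566226  12.75948659 -47.0735053 ] shelf [-11.7 151.7] rel deg -43.5 post in body [-10.3  56.8] railrel x -31.7 y -42.3 maxres 2.88
world [614.99624344  10.32475184 -36.59913477] shelf [ -6.2 149.6] rel deg -33.1 post in body [-5.5 56.5] railrel x -26.2 y -44.4 maxres 1.89
```

```bash
python3 - <<'E'
import numpy as np
post=np.array([644.3,59.]);prev=np.array([615,-59.])
for th in (33,27,21,15,9,3,0):
    t=np.radians(th);y=np.radians(-3.5)-t
    bx=np.array([np.cos(y),np.sin(y)]);by=np.array([-bx[1],bx[0]])
    c=-5.5
    cen=post-c*bx-55*by
    tcp=cen+39*bx-(46+9.5)*by
    print(th,cen.round(1),tcp.round(1),(tcp-prev).round(1));prev=tcp
E
```

```text
33 [616.   11.5] [614.3 -56.3] [-0.7  2.7]
27 [621.1   8.8] [626.6 -58.8] [12.2 -2.5]
21 [626.5   6.7] [639. -60.] [12.4 -1.2]
15 [632.1   5.1] [651.4 -59.9] [12.5  0.1]
9 [637.8   4.1] [663.8 -58.5] [12.4  1.4]
3 [643.5   3.7] [676.  -55.8] [12.2  2.7]
0 [646.4   3.8] [682. -54.] [6.  1.8]
```

>>> move_arm(
  steps=[
    {"fingers":0,"translation":[6,0.8,0],"turn":0.052},
    {"fingers":0,"translation":[6,-0.5,0],"turn":0.052},
    {"fingers":0,"translation":[6,-0.5,0],"turn":0.052},
    {"fingers":0,"translation":[6.2,0,0],"turn":0.052},
    {"fingers":0,"translation":[6.2,0,0],"turn":0.052},
    {"fingers":0,"translation":[6.2,0.2,0],"turn":0.052},
    {"fingers":0,"translation":[0,0,0],"turn":0},
  ],
)

```text
t: 8.22
eef_pos: [0.6527, -0.0606, 0.0574]
tool_rot: [0.001, 0.22, 0.975, -0.002]
contact_force: [1.3, -8.1, -1.0]
gripper_width: 0.001
```

```bash
python3 look.py b5
```

```text
[ 0.65262605 -0.06062881  0.0574113 ] [ 1.52222002 -7.32674523 -2.1475921 ] 8.325
```

View pics/b5.png

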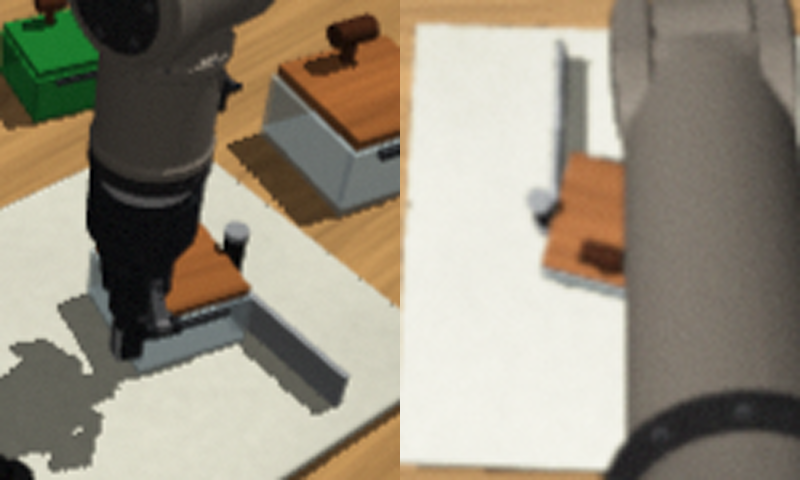

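>>> move_arm(
  steps=[
    {"fingers":0,"translation":[4,0.5,0],"turn":0.09},
    {"fingers":0,"translation":[4,1,0],"turn":0.09},
    {"fingers":0,"translation":[3,1,0],"turn":0.09},
    {"fingers":0,"translation":[2,1,0],"turn":0.09},
    {"fingers":0,"translation":[0,1,0],"turn":0.03},
    {"fingers":0,"translation":[0,1,0],"turn":0},
    {"fingers":0,"translation":[0,0,0],"turn":0},
  ],
)

```text
t: 9.2
eef_pos: [0.6662, -0.0588, 0.0576]
tool_rot: [0.001, 0.028, 1.0, -0.004]
contact_force: [4.1, -14.4, -2.0]
gripper_width: 0.001
```

```bash
python3 look.py b6
```

```text
[ 0.6662386  -0.05881177  0.05764544] [  2.45393574 -13.26682407  -2.18502264] 9.3
```

View pics/b6.png

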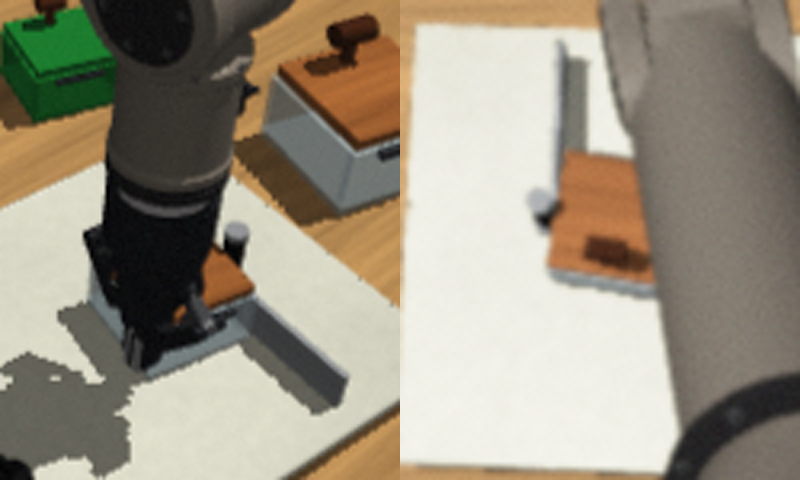

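>>> move_arm(
  steps=[
    {"fingers":0,"translation":[1,2,0],"turn":0},
    {"fingers":0,"translation":[1,2,0],"turn":0},
    {"fingers":0,"translation":[0,2,0],"turn":0},
    {"fingers":0,"translation":[0,0,0],"turn":0},
  ],
)

```text
t: 9.8
eef_pos: [0.6691, -0.0578, 0.058]
tool_rot: [0.002, 0.03, 1.0, -0.006]
contact_force: [4.2, -21.9, -2.6]
gripper_width: -0.001
```

```bash
python3 look.py b7
```

```text
[ 0.6691247  -0.05781768  0.05798121] [  5.25143151 -22.12053543  -1.07906603] 9.9
```

View pics/b7.png

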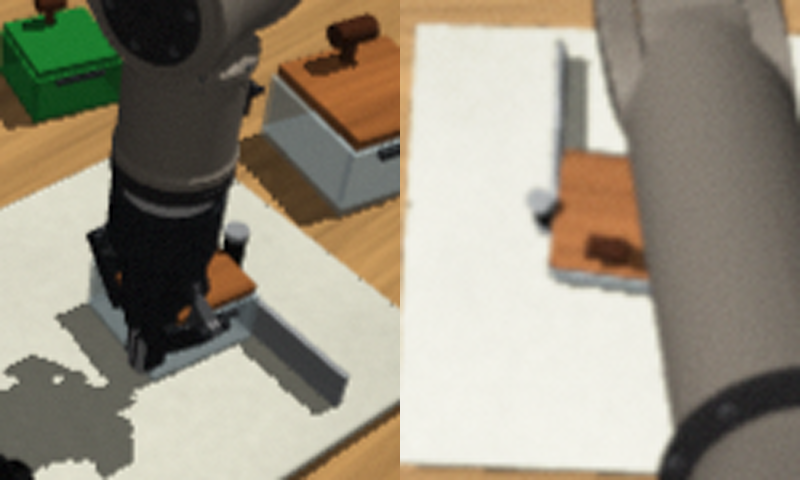

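>>> move_arm(
  steps=[
    {"fingers":0,"translation":[0,-15,0],"turn":0},
    {"fingers":0,"translation":[0,-35,20],"turn":0},
    {"fingers":0,"translation":[0,-40,40],"turn":0},
    {"fingers":0,"translation":[0,-50,20],"turn":0},
    {"fingers":0,"translation":[0,-50,0],"turn":0},
    {"fingers":0,"translation":[0,0,0],"turn":0},
  ],
)

```text
t: 10.65
eef_pos: [0.6655, -0.2441, 0.1362]
tool_rot: [-0.0, 0.032, 0.999, -0.001]
contact_force: [0.4, -0.1, -0.3]
gripper_width: 0.002
```

```bash
python3 look.py b8
```

```text
[ 0.66660431 -0.23601009  0.13665051] [ 0.50753826  1.14758221 -0.74293053] 10.75
```

View pics/b8.png

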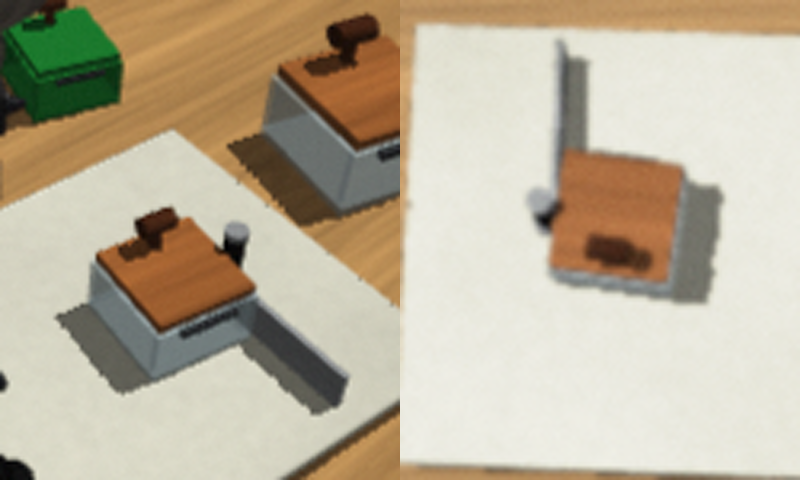

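```bash
python3 - <<'E'
from fit import *
T={'fl':(551,269),'bl':(566,151),'br':(684,165),'fr':(667,283)};S={'fl':(191,218),'bl':(255,292),'br':(160,329),'fr':(97,257)}
fit(T,S,-5);fit(T,{},-5);fit({},S,-5)
# automatic lid mask
im=read_camera("top");h=cv2.cvtColor(im,cv2.COLOR_BGR2HSV)
m=cv2.inRange(h,(0,90,60),(14,255,255));m[:,:285]=0;m[:,325:]=0;m[:135]=0;m[180:]=0
m=cv2.morphologyEx(m,cv2.MORPH_CLOSE,np.ones((7,7)))
cs=max(cv2.findContours(m,0,1)[0],key=cv2.contourArea)
r=cv2.minAreaRect((back("top",cs.reshape(-1,2),.091)[:,:2]*1000).astype(np.float32));print(r)
# rail top edges direction
print(back("top",[250+158/4,105+42/4],.065),back("top",[250+157/4,105+190/4],.065))
for c in("top","scene"):
  for n in("lid_knob","cellar"): print(c,n,[(round(d['conf'],2),np.round(d['xy'],1).tolist()) for d in place_of(c,n)])
E
```

```text
world [635.31652517   2.48856031  -9.76352177] shelf [ 14.5 143.1] rel deg -6.2 post in body [-0.8 57.2] railrel x -5.5 y -50.9 maxres 1.53
world [632.5041578    2.32536849  -8.68773194] shelf [ 11.7 142.7] rel deg -5.2 post in body [ 3.1 57.8] railrel x -8.3 y -51.3 maxres 0.65
world [637.89045799   1.73677415 -10.7752934 ] shelf [ 17.2 142.5] rel deg -7.2 post in body [-4.4 57.4] railrel x -2.8 y -51.5 maxres 1.01
((635.0248413085938, 6.054767608642578), (89.4852294921875, 86.66400909423828), 79.26112365722656)
[[0.7708863  0.04490196 0.065     ]] [[0.65878025 0.04766865 0.065     ]]
top lid_knob [(0.72, [360.7, 284.1]), (0.66, [304.1, 166.0]), (0.62, [188.3, 196.9]), (0.59, [245.8, 278.4])]
top cellar [(0.93, [368.7, 272.9]), (0.78, [254.8, 266.1]), (0.75, [205.0, 183.7]), (0.67, [307.9, 164.6]), (0.67, [291.5, 156.7])]
scene lid_knob [(0.86, [232.5, 166.6]), (0.76, [420.4, 149.3]), (0.74, [358.1, 209.0]), (0.6, [327.4, 140.6])]
scene cellar [(0.89, [226.2, 207.5]), (0.72, [361.9, 237.7]), (0.65, [420.1, 189.3]), (0.6, [327.2, 167.7])]
```

>>> move_arm(
  steps=[
    {"fingers":0,"translation":[-12,10,40],"turn":-0.175},
    {"fingers":0,"translation":[-20,20,20],"turn":-0.175},
    {"fingers":0,"translation":[-20,26,0],"turn":-0.175},
    {"fingers":0,"translation":[-20,28,0],"turn":-0.175},
    {"fingers":0,"translation":[-20,28,0],"turn":-0.175},
    {"fingers":0,"translation":[-16,28,0],"turn":-0.175},
    {"fingers":0,"translation":[0,29,0],"turn":-0.175},
    {"fingers":0,"translation":[0,29,0],"turn":-0.175},
    {"fingers":0,"translation":[0,29,0],"turn":-0.175},
    {"fingers":0,"translation":[0,0,0],"turn":0},
  ],
)

```text
t: 12.25
eef_pos: [0.5589, -0.0041, 0.198]
tool_rot: [0.0, 0.724, 0.689, 0.001]
contact_force: [0.1, -0.3, 0.2]
gripper_width: -0.002
```

>>> move_arm(
  steps=[
    {"fingers":0,"translation":[-6,-14,-20],"turn":0},
    {"fingers":0,"translation":[0,0,-58],"turn":0},
    {"fingers":0,"translation":[0,0,-56],"turn":0},
    {"fingers":0,"translation":[8,-0.5,0],"turn":0},
    {"fingers":0,"translation":[8,-0.5,0],"turn":0},
    {"fingers":0,"translation":[6,-0.4,0],"turn":0},
    {"fingers":0,"translation":[6,-0.4,0],"turn":0},
    {"fingers":0,"translation":[6,-0.4,0],"turn":0},
    {"fingers":0,"translation":[5,-0.3,0],"turn":0},
    {"fingers":0,"translation":[0,0,0],"turn":0},
  ],
)

```text
t: 13.5
eef_pos: [0.59, -0.0273, 0.0644]
tool_rot: [-0.0, 0.727, 0.687, -0.003]
contact_force: [-4.8, -2.6, -0.8]
gripper_width: -0.006
```

```bash
python3 look.py b9
```

```text
[ 0.59094064 -0.02680563  0.06451816] [-6.08065124 -3.43128258 -0.38106424] 13.6
```

View pics/b9.png

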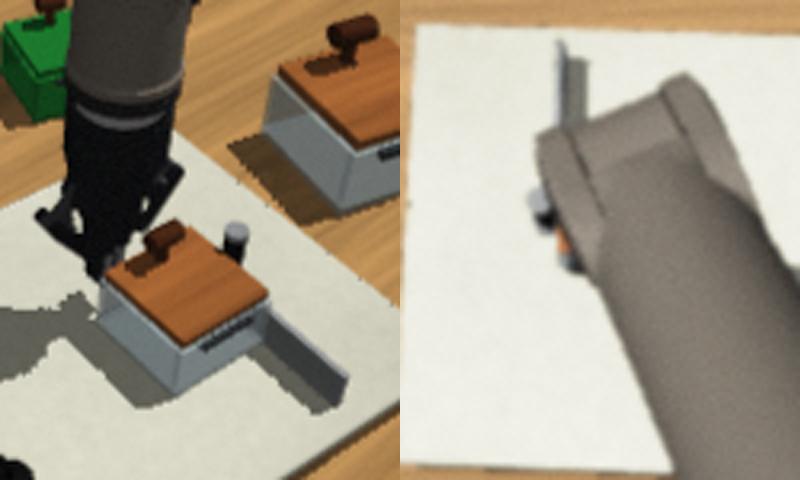

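```bash
python3 - <<'E'
from fit import *
S={'fl':(199,227),'bl':(268,294),'br':(185,345),'fr':(106,278)}
fit({},S,-5)
E
```

```text
world [653.08644894   0.9544406   -3.56540275] shelf [ 32.4 142.6] rel deg -0.0 post in body [-12.4  57.4] railrel x 12.4 y -51.4 maxres 1.78
```

>>> move_arm(
  steps=[
    {"fingers":0,"translation":[-15,0,0],"turn":0},
    {"fingers":30,"translation":[-20,0,40],"turn":0},
    {"fingers":50,"translation":[-20,-20,50],"turn":0},
    {"fingers":50,"translation":[-20,-40,40],"turn":0},
    {"fingers":50,"translation":[-20,-40,0],"turn":0},
    {"fingers":50,"translation":[0,0,0],"turn":0},
  ],
)

```text
t: 14.35
eef_pos: [0.496, -0.1285, 0.195]
tool_rot: [0.002, 0.729, 0.685, -0.0]
contact_force: [-0.4, 0.0, -0.4]
gripper_width: 0.586
```

```bash
python3 look.py c1
```

```text
[ 0.49739705 -0.12462099  0.1944675 ] [0.5170455  1.1508116  0.65920564] 14.45
```

View pics/c1.png

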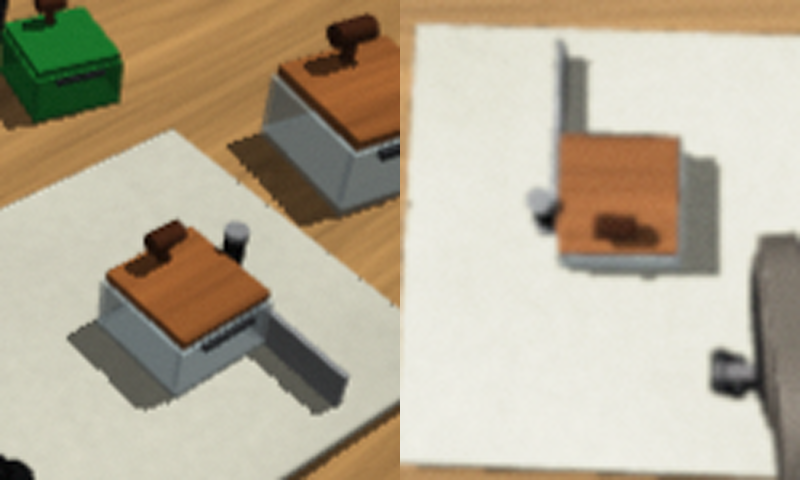

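```bash
python3 - <<'E'
from fit import *
T={'fl':(558,254),'bl':(560,134),'br':(680,137),'fr':(679,255)};S={'fl':(199,227),'bl':(268,294),'br':(185,345),'fr':(106,278)}
fit(T,S,-5);fit(T,{},-5)
kt=[(d['conf'],d['xy']) for d in place_of("top","lid_knob")];ks=[(d['conf'],d['xy']) for d in place_of("scene","lid_knob")]
print(kt,ks)
for a,u in kt:
  if 290<u[0]<325:
    print('top z.113',back("top",u,.113))
    for b,v in ks:
      if 345<v[0]<375: print(tri(v,u),back("scene",v,.113))
# knob outline manual: scene pane knob (165,238); 
print(back("scene",[310+165/3.2,140+238/3.2],.113))
E
```

```text
world [651.07337731   1.01967928  -2.92631015] shelf [ 30.4 142.6] rel deg 0.6 post in body [-9.7 57.5] railrel x 10.4 y -51.4 maxres 2.42
world [ 6.48560578e+02  3.51095355e-01 -2.25306822e+00] shelf [ 27.9 141.7] rel deg 1.3 post in body [-6.6 58.4] railrel x 7.9 y -52.3 maxres 0.35
[(0.88, [190.2, 197.0]), (0.66, [303.8, 165.4]), (0.57, [245.2, 277.3]), (0.48, [359.8, 285.8])] [(0.85, [420.6, 147.3]), (0.68, [230.5, 168.5]), (0.64, [360.4, 213.2]), (0.59, [324.5, 141.3])]
top z.113 [[0.61060462 0.00283264 0.113     ]]
[0.61292974 0.00493851 0.10966235] [[0.61664514 0.00446187 0.113     ]]
[[0.62129176 0.00380839 0.113     ]]
```

>>> move_arm(
  steps=[
    {"fingers":50,"translation":[30,32,0],"turn":0},
    {"fingers":50,"translation":[30,32,0],"turn":0},
    {"fingers":50,"translation":[30,32,0],"turn":0},
    {"fingers":50,"translation":[30,34,0],"turn":0},
    {"fingers":50,"translation":[5,3,-30],"turn":0},
    {"fingers":50,"translation":[0,0,0],"turn":0},
  ],
)

```text
t: 15.3
eef_pos: [0.6206, 0.0104, 0.1609]
tool_rot: [-0.002, 0.725, 0.688, -0.001]
contact_force: [0.4, -0.5, 0.3]
gripper_width: 0.584
```

```bash
python3 look.py c2
```

```text
[0.62177398 0.00873563 0.16340626] [-0.2727977   0.08180631  1.67291309] 15.4
```

View pics/c2.png

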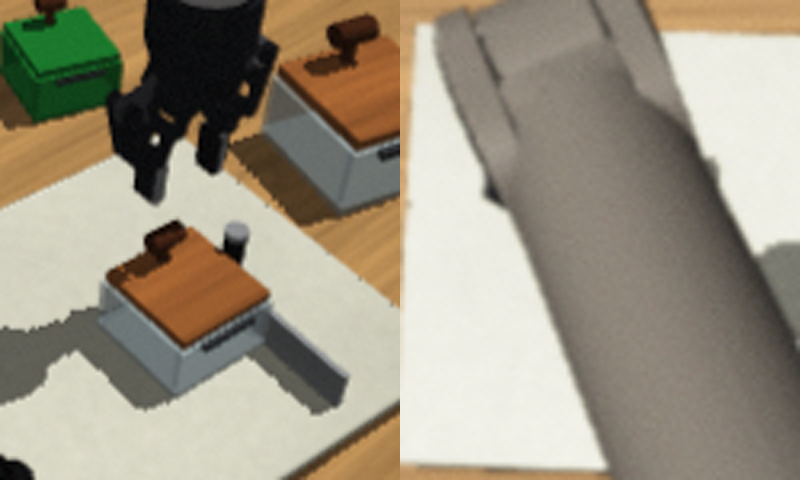

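```bash
python3 - <<'E'
from h import *
f=lambda P:(proj("scene",P)-[310,140])*3.2
print(f([.6218,.0087,.163]),f([.621,.003,.113]),f([.621,.018,.113]),f([.621,-.012,.113]),f([.6218,.0337,.165]),f([.6218,-.0163,.165]))
E
```

```text
[[177.28918383 185.62293172]] [[163.9517052  238.24954981]] [[178.22182448 229.72376782]] [[149.45773502 246.90907307]] [[201.91291885 169.63029762]] [[152.59578865 197.84343703]]
```

>>> move_arm(
  steps=[
    {"fingers":50,"translation":[0,-6,-20],"turn":0},
    {"fingers":50,"translation":[0,0,-25],"turn":0},
    {"fingers":50,"translation":[0,0,-19],"turn":0},
    {"fingers":50,"translation":[0,0,0],"turn":0},
  ],
)

```text
t: 15.9
eef_pos: [0.6207, 0.0016, 0.0976]
tool_rot: [-0.001, 0.727, 0.687, -0.001]
contact_force: [0.1, -0.6, 0.4]
gripper_width: 0.587
```

```bash
python3 look.py c3
```

```text
[0.62230473 0.0022179  0.09965552] [ 0.1704521  -0.21880646  0.02546671] 16.0
```

View pics/c3.png

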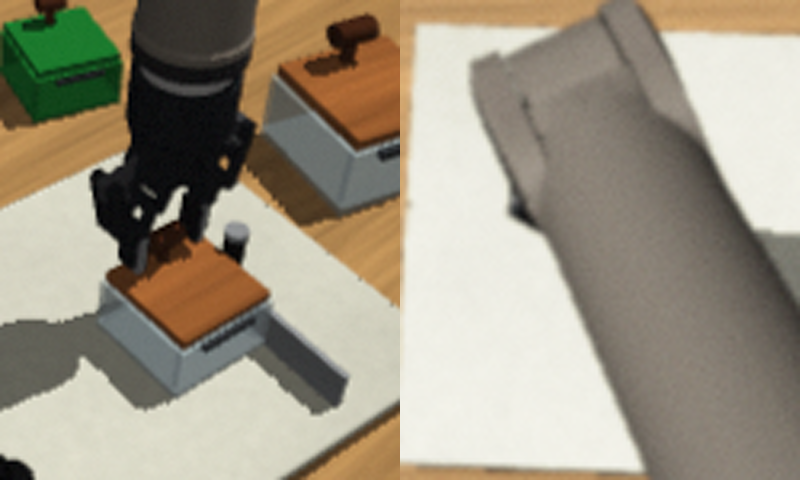

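>>> move_arm(
  steps=[
    {"fingers":24,"translation":[0,0,0],"turn":0},
    {"fingers":24,"translation":[0,0,0],"turn":0},
    {"fingers":24,"translation":[0,0,0],"turn":0},
    {"fingers":24,"translation":[0,0,0],"turn":0},
  ],
  newtons=20,
)

```text
t: 16.5
eef_pos: [0.6228, 0.0033, 0.1003]
tool_rot: [0.0, 0.726, 0.687, 0.001]
contact_force: [1.1, 4.3, 7.1]
gripper_width: 0.345
```

```bash
python3 - <<'E'
import numpy as np
# arc: shelf-frame dx,dz per 7.5deg
pr=None
for th in np.arange(0,91,7.5):
    t=np.radians(th);x=-75*np.cos(t)+33*np.sin(t);z=75*np.sin(t)+33*np.cos(t)
    if pr: print(th,np.round([(x-pr[0])*.998,(x-pr[0])*-.055,z-pr[1]],1), round(x+75,1),round(z-33,1))
    pr=(x,z)
E
python3 look.py c4
```

```text
7.5 [ 4.9 -0.3  9.5] 4.9 9.5
15.0 [ 6.1 -0.3  8.8] 11.1 18.3
22.5 [ 7.2 -0.4  7.9] 18.3 26.2
30.0 [ 8.2 -0.5  6.9] 26.5 33.1
37.5 [ 9.  -0.5  5.8] 35.6 38.8
45.0 [ 9.7 -0.5  4.5] 45.3 43.4
52.5 [10.2 -0.6  3.2] 55.5 46.6
60.0 [10.5 -0.6  1.9] 66.1 48.5
67.5 [10.7 -0.6  0.5] 76.8 48.9
75.0 [10.7 -0.6 -0.9] 87.5 48.0
82.5 [10.4 -0.6 -2.3] 97.9 45.7
90.0 [10.1 -0.6 -3.7] 108.0 42.0
[0.62286634 0.00323735 0.10026608] [0.58335494 3.76309928 6.0612441 ] 16.6
```

View pics/c4.png

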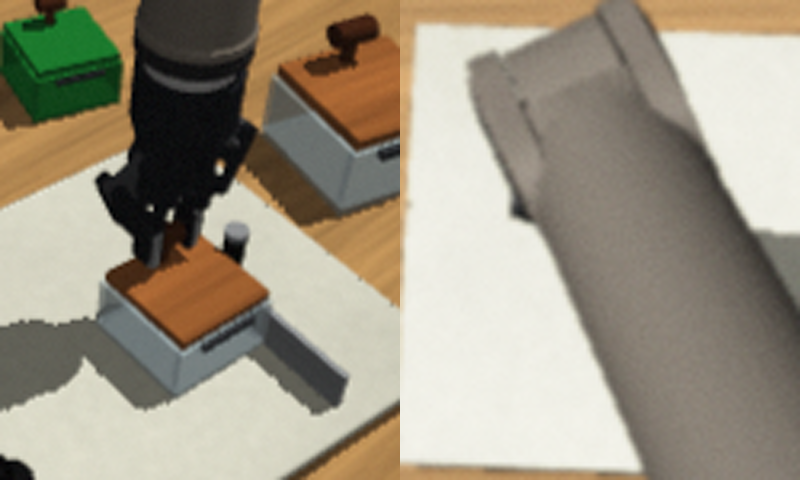

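>>> move_arm(
  steps=[
    {"fingers":24,"translation":[2.4,-0.1,4.8],"turn":0},
    {"fingers":24,"translation":[2.5,-0.2,4.7],"turn":0},
    {"fingers":24,"translation":[3,-0.1,4.5],"turn":0},
    {"fingers":24,"translation":[3.1,-0.2,4.3],"turn":0},
    {"fingers":24,"translation":[3.5,-0.2,4],"turn":0},
    {"fingers":24,"translation":[3.7,-0.2,3.9],"turn":0},
    {"fingers":24,"translation":[4,-0.2,3.6],"turn":0},
    {"fingers":24,"translation":[4.2,-0.2,3.3],"turn":0},
    {"fingers":24,"translation":[0,0,0],"turn":0},
  ],
)

```text
t: 17.73
eef_pos: [0.6492, 0.0009, 0.1329]
tool_rot: [0.0, 0.727, 0.687, 0.001]
contact_force: [0.9, -0.3, -2.1]
gripper_width: 0.345
```

```bash
python3 look.py c5
```

```text
[0.64902394 0.0009068  0.1327836 ] [-0.1319561  -0.76182774 -2.17198885] 17.825
```

View pics/c5.png

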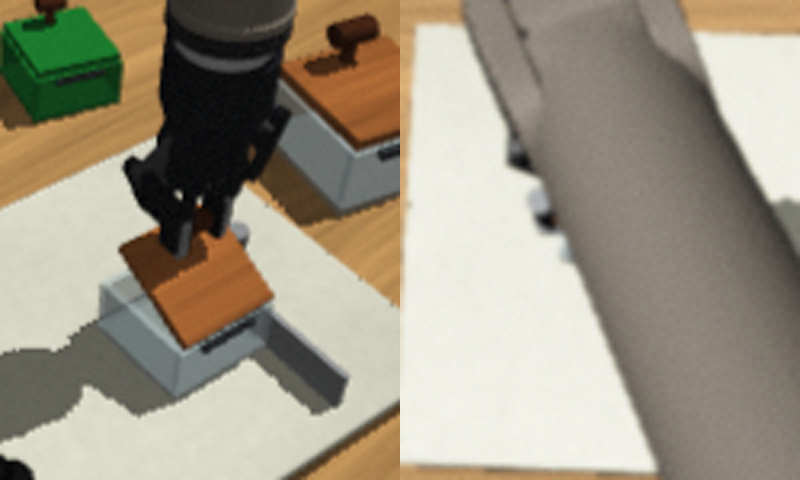

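>>> move_arm(
  steps=[
    {"fingers":24,"translation":[4.5,-0.2,3],"turn":0},
    {"fingers":24,"translation":[4.5,-0.3,2.8],"turn":0},
    {"fingers":24,"translation":[4.8,-0.3,2.4],"turn":0},
    {"fingers":24,"translation":[4.9,-0.3,2.1],"turn":0},
    {"fingers":24,"translation":[5.1,-0.3,1.8],"turn":0},
    {"fingers":24,"translation":[5.1,-0.3,1.4],"turn":0},
    {"fingers":24,"translation":[5.2,-0.3,1.1],"turn":0},
    {"fingers":24,"translation":[5.3,-0.3,0.8],"turn":0},
    {"fingers":24,"translation":[5.3,-0.3,0.4],"turn":0},
    {"fingers":24,"translation":[5.4,-0.3,0.1],"turn":0},
  ],
)

```text
t: 19.08
eef_pos: [0.6988, -0.0021, 0.1482]
tool_rot: [-0.0, 0.727, 0.687, -0.0]
contact_force: [-1.2, 0.5, -4.5]
gripper_width: 0.346
```

```bash
python3 look.py c6
```

```text
[ 0.69926895 -0.00206247  0.14832543] [-0.482035   -0.11970832 -2.20057919] 19.175
```

View pics/c6.png

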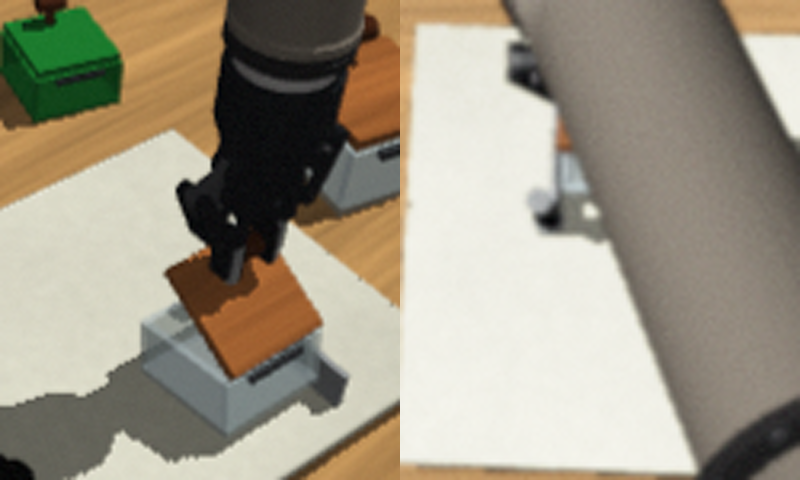

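```bash
cat > fitl.py <<'E'
from h import *
import math
from scipy.optimize import least_squares
def fitl(S,G={},x0=(.68,.0,-.05,.8),T={}):
    # S: lid corners top face; G: glass bottom corners z=.03
    loc={'fl':(-44,44),'bl':(44,44),'br':(44,-44),'fr':(-44,-44)}
    g=lambda a:np.array([310+a[0]/3.2,140+a[1]/3.2]); gt=lambda a:np.array([250+(a[0]-400)/4,105+a[1]/4])
    def pt(p,k,a):
        x,y=loc[k];X=x-46;Z=11
        xr=X*math.cos(a)+Z*math.sin(a)+46;zr=-X*math.sin(a)+Z*math.cos(a)+50
        c,s=math.cos(p[2]),math.sin(p[2])
        return np.array([p[0]+(c*xr-s*y)/1e3,p[1]+(s*xr+c*y)/1e3,.03+zr/1e3])
    def pg(p,k):
        x,y=np.sign(loc[k])*46;c,s=math.cos(p[2]),math.sin(p[2])
        return np.array([p[0]+(c*x-s*y)/1e3,p[1]+(s*x+c*y)/1e3,.03])
    def res(p):
        r=[]
        for k,a in S.items(): r+=list(proj("scene",pt(p,k,p[3]))[0]-g(a))
        for k,a in T.items(): r+=list(proj("top",pt(p,k,p[3]))[0]-gt(a))
        for k,a in G.items(): r+=list(proj("scene",pg(p,k))[0]-g(a))
        r.append((p[2]+.055)*20)
        return r
    q=least_squares(res,x0);p=q.x
    yaw=math.radians(-3.53);ex=np.array([math.cos(yaw),math.sin(yaw)]);ey=np.array([-ex[1],ex[0]])
    d=p[:2]-[.612,-.1394]
    print('world',(p*[1e3,1e3,57.3,57.3]).round(1),'rail x,y',round((d@ex)*1e3-20,1),round((d@ey)*1e3-194,1),'res',np.abs(q.fun).max().round(2))
E
python3 - <<'E'
from fitl import *
fitl({'fr':(166,272),'bl':(322,323),'br':(232,377)},{'br':(230,436),'fr':(145,362)})
E
```

```text
world [692.4   8.7  -1.9  23.9] rail x,y 51.2 -41.2 res 2.43
```

```bash
python3 - <<'E'
from h import *
a=read_camera("scene");cv2.imwrite("pics/z1.png",cv2.resize(a[205:285,345:425],(800,600)[::1],interpolation=cv2.INTER_CUBIC))
E
```

```text
(no output)
```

View pics/z1.png

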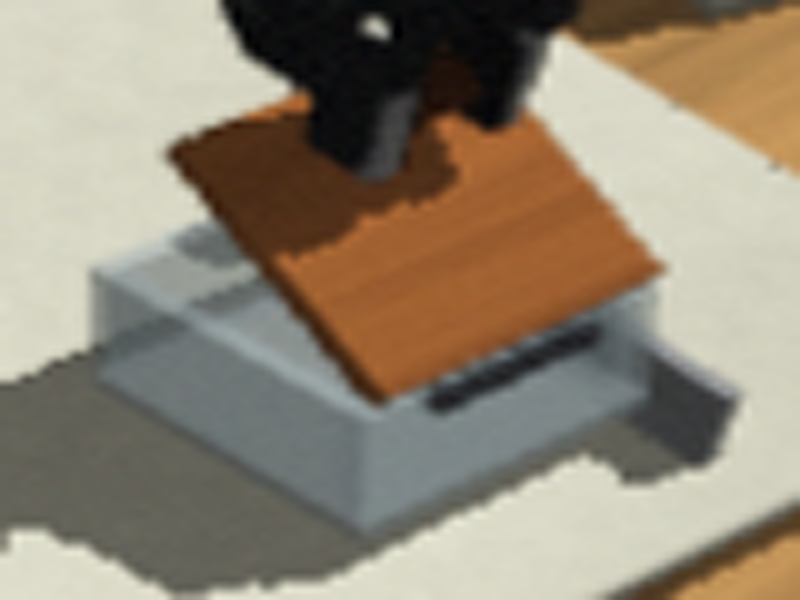

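```bash
cat > fit6.py <<'E'
from h import *
import math
from scipy.optimize import least_squares
from scipy.spatial.transform import Rotation as Ro
def run(pts,top={},lid0=.5,free=True,x0=(.69,.0)):
    loc={'fl':(-1,1),'bl':(1,1),'br':(1,-1),'fr':(-1,-1)}
    def P(p,n):
        k,w=n.split('_');sx,sy=loc[k]
        if w=='b': v=[46*sx,46*sy,0]
        elif w=='t': v=[46*sx,46*sy,50]
        else:
            a=p[6];X=44*sx-46;Z=11 if w=='l' else 1
            v=[X*math.cos(a)+Z*math.sin(a)+46,44*sy,-X*math.sin(a)+Z*math.cos(a)+50]
        return Ro.from_euler('ZYX',[p[2],p[3],p[4]]).apply(np.array(v)/1e3)+[p[0],p[1],.03+p[5]]
    def res(p):
        r=[]
        for n,a in pts.items(): r+=list(proj("scene",P(p,n))[0]-a)
        for n,a in top.items(): r+=list(proj("top",P(p,n))[0]-a)
        k=1 if free else 1e3
        return r+[(p[2]+.055)*15,p[3]*5*k,p[4]*15*k,p[5]*50*k]
    q=least_squares(res,[x0[0],x0[1],-.055,0,0,0,lid0]);p=q.x
    yaw=math.radians(-3.53);ex=np.array([math.cos(yaw),math.sin(yaw)]);ey=np.array([-ex[1],ex[0]]);d=p[:2]-[.612,-.1394]
    print('xyz mm',(p[[0,1,5]]*1e3).round(1),'yaw,pitch,roll,lid deg',np.degrees(p[[2,3,4,6]]).round(1),'rail',round((d@ex)*1e3-20,1),round((d@ey)*1e3-194,1),'res',np.abs(q.fun).max().round(2))
E
python3 - <<'E'
from fit6 import *
raw={'br_b':(362,532),'fr_b':(97,377),'bl_b':(650,392),'br_t':(370,412),'fr_t':(93,270),'fr_l':(170,150),'br_l':(385,402),'bl_l':(665,268)}
pts={k:np.array([345+x/10,205+y/7.5]) for k,(x,y) in raw.items()}
run(pts,free=False);run(pts)
E
```

```text
xyz mm [693.4   7.3   0. ] yaw,pitch,roll,lid deg [-0.6 -0.   0.  25.8] rail 52.2 -42.6 res 3.34
xyz mm [698.3   9.9  -4.6] yaw,pitch,roll,lid deg [-2.9 -9.   1.7 37.6] rail 56.9 -39.7 res 0.8
```

The cellar was dragged along the rail, and its hinge side looks raised, because the knob did not turn freely in the pads. I lower it back before doing anything else.

>>> move_arm(
  steps=[
    {"fingers":24,"translation":[0,0,-3.5],"turn":0},
    {"fingers":24,"translation":[0,0,-3.5],"turn":0},
    {"fingers":24,"translation":[0,0,-3],"turn":0},
    {"fingers":24,"translation":[0,0,-2],"turn":0},
    {"fingers":24,"translation":[0,0,0],"turn":0},
  ],
)

```text
t: 19.85
eef_pos: [0.6982, -0.002, 0.1359]
tool_rot: [-0.0, 0.727, 0.687, -0.0]
contact_force: [1.5, -0.2, -2.6]
gripper_width: 0.343
```

```bash
cat > zoom.py <<'E'
import sys
from h import *
a=read_camera("scene");cv2.imwrite(f"pics/{sys.argv[1]}.png",cv2.resize(a[200:290,340:430],(800,600),interpolation=cv2.INTER_CUBIC))
o=get_obs();print(o['eef_pos'],o['contact_force'],o['t'])
# px=340+x*90/800, 200+y*90/600
E
python3 zoom.py z2
```

```text
[ 0.69797301 -0.00195909  0.13589686] [ 2.46584431 -0.08485329 -1.24082609] 19.9
```

View pics/z2.png

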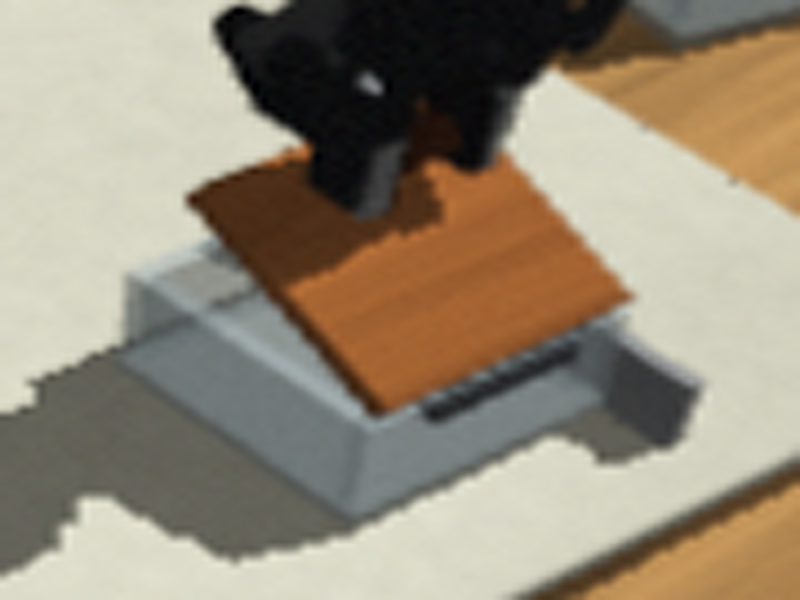

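```bash
python3 - <<'E'
from fit6 import *
raw={'br_b':(352,518),'fr_b':(125,355),'bl_b':(608,402),'br_t':(362,430),'fr_t':(128,277),'fr_l':(192,200),'br_l':(380,412),'bl_l':(632,296)}
pts={k:np.array([340+x*.1125,200+y*.15]) for k,(x,y) in raw.items()}
run(pts,free=False);run(pts)
E
```

```text
xyz mm [698.7   1.5  -0. ] yaw,pitch,roll,lid deg [-3.3 -0.   0.  21.3] rail 57.9 -48.0 res 2.03
xyz mm [693.2  12.9 -13.5] yaw,pitch,roll,lid deg [-4.3 -2.1  2.6 27.5] rail 51.7 -37.0 res 1.03
```

>>> move_arm(
  steps=[
    {"fingers":24,"translation":[-4,0.1,-2],"turn":0},
    {"fingers":24,"translation":[-5,0.2,0],"turn":0},
    {"fingers":24,"translation":[-5,0.2,0],"turn":0},
    {"fingers":24,"translation":[-5,0.2,0],"turn":0},
    {"fingers":24,"translation":[-5,0.3,0],"turn":0},
    {"fingers":24,"translation":[-5,0.3,0],"turn":0},
    {"fingers":24,"translation":[-5,0.3,0],"turn":0},
    {"fingers":24,"translation":[0,0,0],"turn":0},
  ],
)

```text
t: 20.9
eef_pos: [0.6635, -0.0004, 0.134]
tool_rot: [-0.001, 0.726, 0.687, -0.001]
contact_force: [1.3, 0.4, -3.2]
gripper_width: 0.345
```

```bash
python3 look.py c7
```

```text
[ 6.63834236e-01 -4.15909751e-04  1.33927705e-01] [ 1.07210508 -0.22759019 -2.9963387 ] 21.0
```

View pics/c7.png

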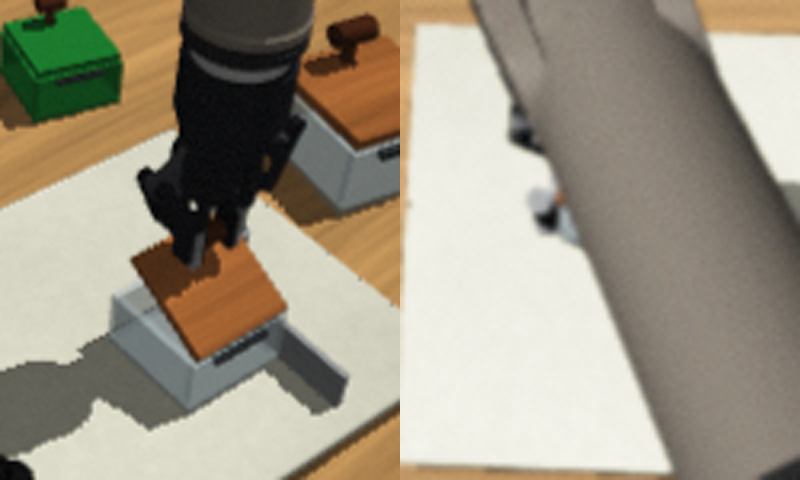

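>>> move_arm(
  steps=[
    {"fingers":50,"translation":[0,0,0],"turn":0},
    {"fingers":50,"translation":[0,0,0],"turn":0},
    {"fingers":50,"translation":[0,0,0],"turn":0},
    {"fingers":50,"translation":[0,0,20],"turn":0},
    {"fingers":50,"translation":[0,0,40],"turn":0},
    {"fingers":0,"translation":[-40,-20,20],"turn":0},
    {"fingers":0,"translation":[-50,-30,0],"turn":0},
    {"fingers":0,"translation":[-50,-30,0],"turn":0},
    {"fingers":0,"translation":[-10,-20,0],"turn":0},
    {"fingers":0,"translation":[0,0,0],"turn":0},
  ],
)

```text
t: 22.25
eef_pos: [0.5143, -0.1023, 0.2158]
tool_rot: [0.001, 0.728, 0.686, 0.0]
contact_force: [0.8, 0.6, 0.4]
gripper_width: -0.003
```

```bash
python3 look.py d1; python3 - <<'E'
from h import *
b=read_camera("top");cv2.imwrite("pics/d1t.png",cv2.resize(b[120:200,270:350],(800,600),interpolation=cv2.INTER_CUBIC))
E
```

```text
[ 0.51561391 -0.0996518   0.21545021] [ 0.27603719 -0.08076906  0.01138629] 22.35
```

View pics/d1.png

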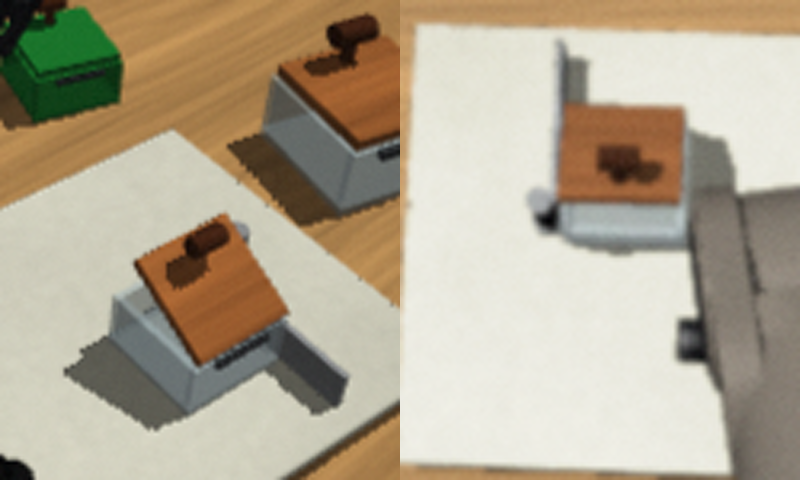

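View pics/d1t.png

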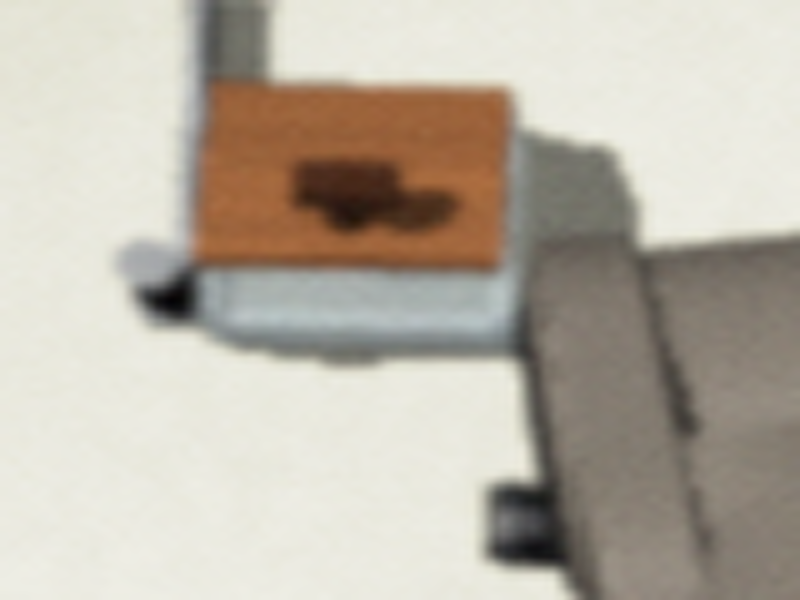

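```bash
python3 - <<'E'
from fit6 import *
raw={'fr_l':(136,262),'fl_l':(228,215),'bl_l':(287,308),'br_l':(200,363),'br_b':(190,412),'fr_b':(112,340),'fr_t':(113,296)}
pts={k:np.array([310+x/3.2,140+y/3.2]) for k,(x,y) in raw.items()}
tr={'fl_l':(192,262),'bl_l':(207,85),'br_l':(512,88),'fr_l':(495,268)}
top={k:np.array([270+x/10,120+y*.13333]) for k,(x,y) in tr.items()}
run(pts,top,free=False);run(pts,top);run({},top,free=False);run(pts,{},free=False)
E
```

```text
xyz mm [ 6.669e+02 -1.000e-01 -0.000e+00] yaw,pitch,roll,lid deg [-3.2 -0.   0.  25.4] rail 26.2 -51.6 res 1.55
xyz mm [666.7   2.   -1.2] yaw,pitch,roll,lid deg [-3.7 -0.6  1.5 27.1] rail 25.8 -49.5 res 1.53
xyz mm [664.8  -1.7  -0. ] yaw,pitch,roll,lid deg [-2.9  0.  -0.  27.1] rail 24.2 -53.4 res 0.63
xyz mm [667.2   1.   -0. ] yaw,pitch,roll,lid deg [-3.6 -0.   0.  24.4] rail 26.5 -50.5 res 1.82
```

>>> move_arm(
  steps=[
    {"fingers":0,"translation":[27,34,0],"turn":0},
    {"fingers":0,"translation":[27,34,0],"turn":0},
    {"fingers":0,"translation":[26,34,0],"turn":0},
    {"fingers":0,"translation":[0,0,-58],"turn":0},
    {"fingers":0,"translation":[0,0,-58],"turn":0},
    {"fingers":0,"translation":[8,0,0],"turn":0},
    {"fingers":0,"translation":[8,0,0],"turn":0},
    {"fingers":0,"translation":[0,0,0],"turn":0},
  ],
)

```text
t: 23.4
eef_pos: [0.6135, 0.0022, 0.1012]
tool_rot: [0.002, 0.727, 0.687, 0.002]
contact_force: [-0.5, 0.2, -0.6]
gripper_width: 0.001
```

```bash
python3 look.py d2;python3 - <<'E'
import numpy as np
p=None
for a in range(26,91,4):
    q=np.array([712-90*np.cos(np.radians(a))-11,60+90*np.sin(np.radians(a))])
    print(a,q.round(1),None if p is None else (q-p).round(1));p=q
E
```

```text
[0.61199018 0.00171675 0.10044614] [-0.64024447 -0.29999591 -0.07447554] 23.5
26 [620.1  99.5] None
30 [623.1 105. ] [2.9 5.5]
34 [626.4 110.3] [3.3 5.3]
38 [630.1 115.4] [3.7 5.1]
42 [634.1 120.2] [4.  4.8]
46 [638.5 124.7] [4.4 4.5]
50 [643.1 128.9] [4.7 4.2]
54 [648.1 132.8] [5.  3.9]
58 [653.3 136.3] [5.2 3.5]
62 [658.7 139.5] [5.4 3.1]
66 [664.4 142.2] [5.6 2.8]
70 [670.2 144.6] [5.8 2.4]
74 [676.2 146.5] [6.  1.9]
78 [682.3 148. ] [6.1 1.5]
82 [688.5 149.1] [6.2 1.1]
86 [694.7 149.8] [6.2 0.7]
90 [701. 150.] [6.3 0.2]
```

View pics/d2.png

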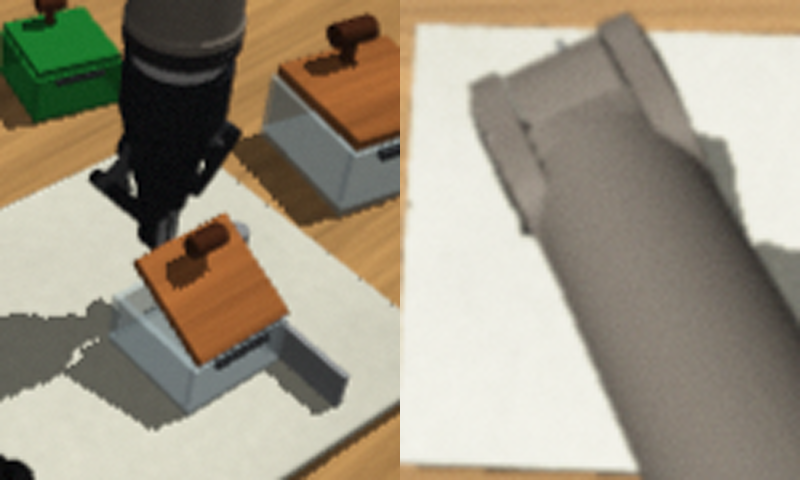

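>>> move_arm(
  steps=[
    {"fingers":0,"translation":[6,0,0],"turn":0},
    {"fingers":0,"translation":[3,0,0],"turn":0},
    {"fingers":0,"translation":[3,-0.1,4],"turn":0},
    {"fingers":0,"translation":[3.2,-0.2,4.5],"turn":0},
    {"fingers":0,"translation":[3.7,-0.2,5],"turn":0},
    {"fingers":0,"translation":[4,-0.2,4.8],"turn":0},
    {"fingers":0,"translation":[4.4,-0.3,4.5],"turn":0},
    {"fingers":0,"translation":[0,0,0],"turn":0},
  ],
)

```text
t: 24.5
eef_pos: [0.6384, 0.0006, 0.1218]
tool_rot: [0.0, 0.727, 0.687, 0.0]
contact_force: [-3.5, -0.3, 2.9]
gripper_width: 0.002
```

```bash
python3 look.py d3
```

```text
[6.37667355e-01 6.19911864e-04 1.21217227e-01] [-3.54771764 -0.53346805  3.1480474 ] 24.6
```

View pics/d3.png

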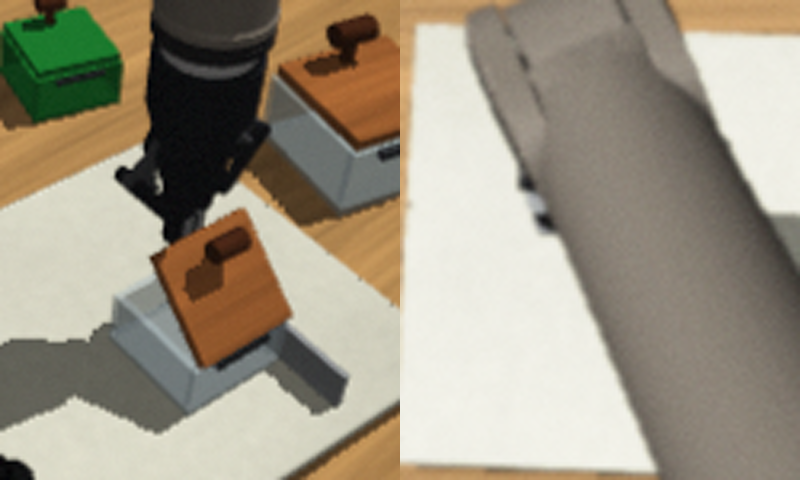

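>>> move_arm(
  steps=[
    {"fingers":0,"translation":[4.6,-0.3,4.8],"turn":0},
    {"fingers":0,"translation":[4.9,-0.3,4.4],"turn":0},
    {"fingers":0,"translation":[5.1,-0.3,4],"turn":0},
    {"fingers":0,"translation":[5.4,-0.3,3.5],"turn":0},
    {"fingers":0,"translation":[5.5,-0.3,3],"turn":0},
    {"fingers":0,"translation":[5.7,-0.3,2.6],"turn":0},
    {"fingers":0,"translation":[0,0,0],"turn":0},
  ],
)

```text
t: 25.48
eef_pos: [0.6698, -0.0013, 0.1436]
tool_rot: [0.0, 0.727, 0.687, 0.0]
contact_force: [-0.6, -0.0, 0.4]
gripper_width: 0.0
```

```bash
python3 look.py d4
```

```text
[ 0.66915126 -0.0013126   0.1433593 ] [0.10606337 0.10310515 0.17888842] 25.575
```

View pics/d4.png

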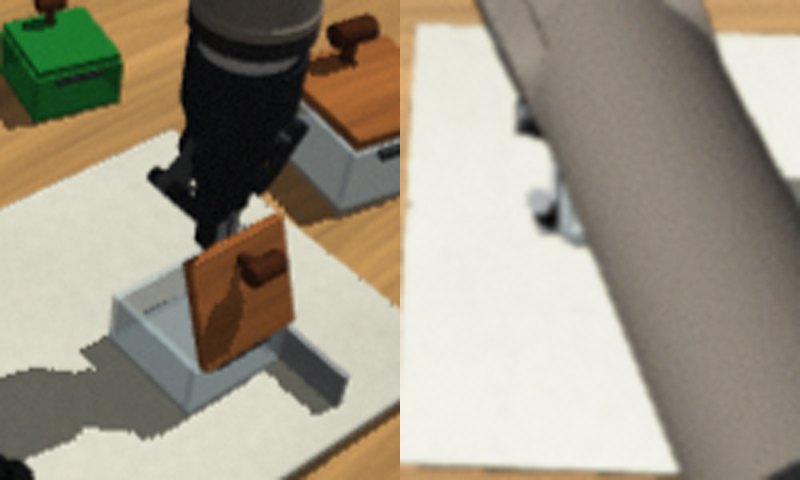

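>>> move_arm(
  steps=[
    {"fingers":0,"translation":[6,-0.3,2],"turn":0},
    {"fingers":0,"translation":[6,-0.3,1.5],"turn":0},
    {"fingers":0,"translation":[6,-0.4,1],"turn":0},
    {"fingers":0,"translation":[5,-0.3,0.5],"turn":0},
    {"fingers":0,"translation":[5,-0.3,0],"turn":0},
    {"fingers":0,"translation":[0,0,0],"turn":0},
    {"fingers":0,"translation":[-15,1,0],"turn":0},
    {"fingers":0,"translation":[-40,-10,20],"turn":0},
    {"fingers":0,"translation":[-50,-40,40],"turn":0},
    {"fingers":0,"translation":[-50,-50,0],"turn":0},
  ],
)

```text
t: 26.82
eef_pos: [0.5572, -0.0887, 0.2042]
tool_rot: [0.002, 0.726, 0.688, 0.002]
contact_force: [1.1, -1.4, 0.3]
gripper_width: -0.004
```

>>> move_arm(
  steps=[
    {"fingers":0,"translation":[-20,-30,0],"turn":0},
    {"fingers":0,"translation":[0,0,0],"turn":0},
    {"fingers":0,"translation":[0,0,0],"turn":0},
  ],
)

```text
t: 27.2
eef_pos: [0.537, -0.1184, 0.2018]
tool_rot: [0.0, 0.726, 0.687, 0.001]
contact_force: [0.3, 1.1, -0.3]
gripper_width: -0.003
```

```bash
python3 look.py d5;  python3 - <<'E'
from h import *
b=read_camera("top");cv2.imwrite("pics/d5t.png",cv2.resize(b[120:200,270:350],(800,600),interpolation=cv2.INTER_CUBIC))
cv2.imwrite("pics/d5f.png",np.vstack([b[80:260],read_camera("scene")]))
E
```

```text
[ 0.53725424 -0.11759588  0.20160562] [-0.05514016  0.25588765  0.27714733] 27.3
```

View pics/d5.png

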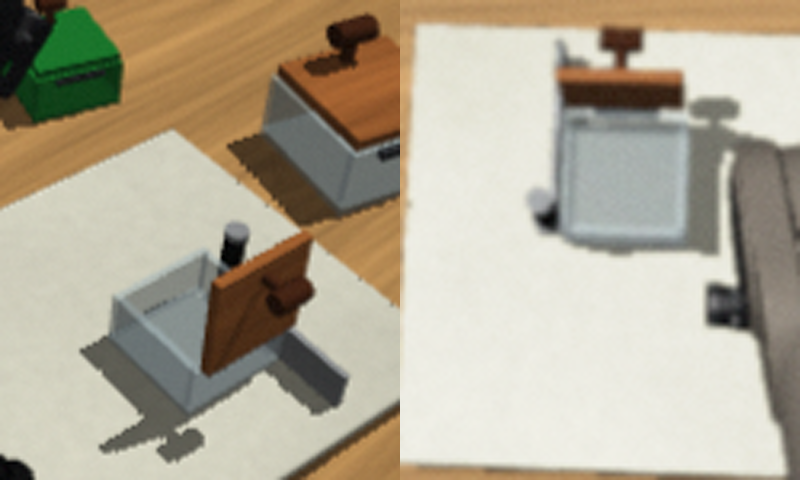

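View pics/d5t.png

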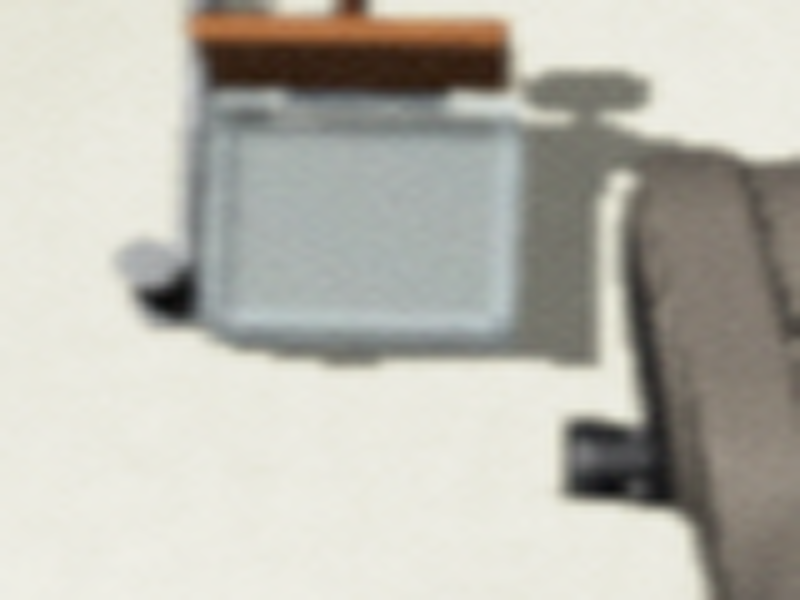

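View pics/d5f.png

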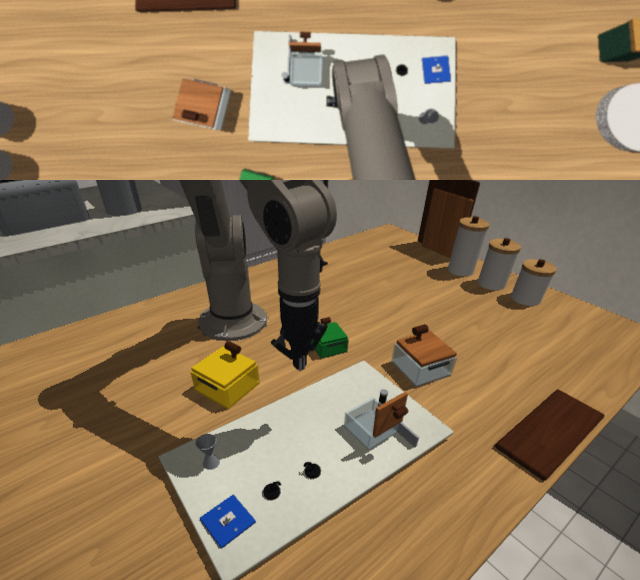

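```bash
python3 - <<'E'
from fit6 import *
raw={'br_b':(190,412),'fr_b':(112,340),'fr_t':(113,296),'fl_t':(207,251),'fr_l':(213,284),'fl_l':(312,236)}
pts={k:np.array([310+x/3.2,140+y/3.2]) for k,(x,y) in raw.items()}
tr={'fr_t':(518,335),'fl_t':(203,330),'br_t':(520,118)}
top={k:np.array([270+x/10,120+y*.13333]) for k,(x,y) in tr.items()}
run(pts,top,lid0=1.5,free=False);run(pts,{},lid0=1.5,free=False)
for n in("jigger","switch_plate","hook0"):
  print(n,[(round(d['conf'],2),np.round(d['xy'],1).tolist()) for d in place_of("scene",n)][:3])
o=get_obs();print(o['t'],o['contact_force'])
E
```

```text
xyz mm [667.1  -1.1  -0. ] yaw,pitch,roll,lid deg [-4.1 -0.   0.  85.1] rail 26.4 -52.6 res 2.31
xyz mm [ 6.691e+02 -1.000e-01 -0.000e+00] yaw,pitch,roll,lid deg [-4.7 -0.   0.  83.8] rail 28.4 -51.5 res 2.05
jigger [(0.72, [210.8, 281.8])]
switch_plate [(0.92, [223.9, 338.3])]
hook0 [(0.7, [270.0, 311.3]), (0.63, [314.9, 291.2])]
27.55 [-0.05324329 -0.69768925  0.14075246]
```

```bash
python3 -c "
from station import *
print(hand_in())"
```

```text
the job is handed in; nothing more can be done
None
```

I pushed the small glass cellar against the corner post and swung it round a quarter turn. I then squared it along the rail with a push on its front, opened the lid upright and handed in at about 27.6 s. No verdict was reported.

**Last checks from both cameras:**

| What | Measured | Limit |
|---|---|---|
| Cellar angle to the shelf | about 1° off square | 7° |
| Cellar middle behind the rail's front end | about 27 mm | 20 mm before to 68 mm behind |
| Cellar middle to the rail (y) | about -52 mm | above -58 mm |
| Lid angle | about 85° | more than 66° (1.15 rad) |

- **Robot:** it stands clear and reads no contact force.
- **Bystanders:** the jigger and switch plate are within about 1 pixel of their first positions in the camera view. The hooks are within 2 to 4 pixels, which is about the spread of the detector; I did not measure their shift in millimetres.

**What went wrong or disagreed:**
- **First push along the rail:** it stopped about 6° short of square, even with 22 N on it. The push on the cellar's front then squared it.
- **Lid by the knob:** I only raised it about 30° by its knob. The knob then would not turn in the grip, and the cellar was dragged about 30 mm along the rail. By one fit its hinge side rose about 9°, against a limit of 14°. I lowered it, dragged it back, let go, and pushed the lid the rest of the way with closed fingertips under its front edge.
- **Flushness:** touching the rail should give -49 mm, and I measured about -52. I put this down to calibration bias, because the pictures show no gap. I did not press the cellar against the rail a second time.
- **Contact with the post part way round:** I inferred this from the push force and the fitted position. It was not measured directly.

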